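Stack, square up and clamp the carrier plates in the stacking jig

ROBOT

A 6-joint arm with a two-finger parallel gripper is mounted at the origin on the work surface. World frame = base frame: x ahead of the robot, y to its left, z up, the work surface at z = 0. Lengths are in m, angles in degrees, forces in N, time in s.
With the tool pointing down it reaches from about 0.375 to 0.9 m from the base axis. Payload 3.1 kg.
Tool frame: the origin (TCP) lies on the centre line of the jaws, within the pads' length; the fingertips stand 22 mm ahead of it and the grasp point (between the pads) lies 3 mm ahead of it; y points along the fingers, z is the direction in which the jaws open and shut, and the axes are right-handed (so a half turn about y gives the same grasp; the last joint's range is limited). The gripper opens to 87 mm and grips with 3 to 60 N. Pads are 19 mm wide; open, the fingers measure 117 mm over their backs; the gripper's body (75 mm by 190 mm) begins 51 mm behind the grasp point.
Start: joints at [-75.831, 30.224, 82.088, -0, 67.689, -10.227], TCP at [0.258, -0.569, 0.245] pointing down, gripper open.
Joint ranges: [-176.69, 176.69], [-43.24, 126.21], [12.49, 139.97], [-82, 262], [0, 151.66], [-163.58, 163.58]. Speed limits (degrees/s): [159.86, 159.86, 180, 180, 180, 180].

INTERFACE

Orientations are given as a 3x3 rotation matrix whose columns are the frame's x, y, z axes.
In Python, from rig import bot gives the robot as it stands.
- The arm moves only by the tool jog_arm, never from a script. Its argument "motion" is one flat list of numbers, 6 for each row, row after row: the shift along the tool's x, y, z in mm, then the turn, a rotation vector about the tool's x, y, z in degrees. A call has 1 to 20 rows; each row is the pose to reach, as a shift and turn from the pose commanded when the call began, along the tool's axes at that moment; what a row does not reach only later rows make up. A row lasts 1/8 s, in which the tool goes at most 62.5 mm and 10.7 degrees, less where a joint would pass 70% of its speed; a pose out of reach is approached as far as the arm can. A call with a gripper value outside its range is refused whole. "gripper" is the opening, from 0 (shut) to 1 (fully open), set as the call begins (left out, the last holds). The fingers move at their own pace and stop on an object; the grip force is fixed at half the most. Time passes only in rows, so rows that repeat a pose let the fingers close. It gives the time, the measured TCP pose, the force and the opening at its end, in the units of the state.
- bot.read_state(): the state, without advancing time (a new reading comes with each control period).
- bot.capture(name): name is "scene" or "top"; returns (picture, depth): 384x512x3 uint8, red, green, blue; 384x512 float32, m along the optical axis (not along the pixel's ray), 0 where there is no reading.
- bot.get_calibration(name): a dict with "mtx" (3x3 intrinsics, pixels), "k1" (the pictures are not rectified: a ray, as slopes to the right and down, at radius r is drawn at 1 + k1 r^2 times it, then the intrinsics apply), "pose" (4x4, takes a point from camera to world coordinates). Camera axes: x right, y up, looking along -z (the intrinsics and any distortion apply to the point x, -y, -z); pixel columns grow to the right and rows downward; lengths in m; the calibration is good to about 2 mm. A picture is of the moment at which its call begins. get_calibration takes no time and is no camera call.
- bot.hand_in(): hands the job in, once; it reports no verdict.
The state is a dict: "time_s": time; "joint_positions": joint angles; "qvel": joint speeds; "tau": joint torques, N m; "position": TCP position; "tcp_rot": TCP orientation; "force": force on the tool from outside, world axes, zero at the start; "moment": the same for the moment, N m; "opening": opening from 0.0 (shut) to 1.0 (fully open).
Only numpy, scipy, OpenCV 4.12 (cv2) and the standard library are available. Lean on these libraries where they do the work, as an engineer would, in place of code of your own. Each camera call takes 0.05 s, during which the arm holds its last target.

TASK

Bundle the aluminium carrier plates that lie about the bench: take the weight out of the stacking jig and set it aside (the rubber pad on the right is free for it), draw the front jaw back and lay all the carriers flat on one another in the jig, lengthways along the back fence. Then push and tap the stack until every carrier is flush against both the back fence and the end stop, with the jaw slid fully home against the stack, and finally stand the weight on the middle of the stack, its long side along the fence. Do not knock over the green flux jar.

Things in the scene. Friction and masses are not known exactly. Their poses are not given: they have to be found in the camera images.
- corner (a point): Inner corner of the stacking jig, on its base plate's top face (12 mm above the bench), where back fence and end stop meet. +x points squarely into the back fence (about away from the robot), +y runs along the fence away from the end stop (about to the robot's left), z up. A carrier that is home has its centre at x = -25 mm, y = +60 mm of this frame.
- jig: Stacking jig, fixed, at a different place and yaw each time; origin on the bench, axes as the corner's, which lies at (70, -70, 12) mm. Dark grey base 210 x 190 x 12 mm. Back fence: inner face x = 70, 16 mm thick, y = -84 to 62. End stop: inner face y = -70, 14 mm thick, x = -30 to 70. Both are steel and rise 36 mm above the base.
- jaw (a joint): Slide of the jig's front jaw, m: 0 = drawn fully back, growing towards the fence; gap from jaw face to fence = 0.130 minus this, so about 0.080 when shut on 50 mm wide carriers; limit 0.095. About 3 N of friction, stays where it is left. The aluminium jaw is 80 mm long (y = 25 to 105 mm of the corner frame), 16 mm thick, its top 35 mm above the base plate.
- jaw_knob (a point): Centre of the jaw's knob: an upright black cylinder, 22 mm diameter, 34 mm high, its top 66 mm above the base plate, on the jaw's tongue 42 mm in front of the jaw's face. Grip it from above to slide the jaw along the jig's x. Has the jig's axes.
- weight_knob (a point): Centre of the knob of the hold-down weight: a brass bar 40 mm (x) by 80 mm (y) by 22 mm high, 0.45 to 0.65 kg, with an upright steel knob of 22 mm diameter, 30 mm high, on a thinner neck on its middle. The knob's centre is 49 mm above the bar's underside, its top 64 mm. It starts on the jig's base plate, where the stack is to go.
- pad_top (a point): Centre of the top face of a thin black rubber pad, 120 mm (x) by 90 mm (y), 3 mm thick, fixed on the bench to the right of the jig: a free place where the weight may wait.
- carrier1_mid (a point): Centre (half-way up) of a carrier: a flat aluminium plate 50 mm (its x) by 120 mm (its y) by 8 mm thick, about 0.12 kg, with two rows of four round pockets; either end may go to the end stop and either face up. Lies flat on the bench at the start. Two to four of the four carriers are present (None if absent).
- carrier2_mid (a point): Centre (half-way up) of a carrier: a flat aluminium plate 50 mm (its x) by 120 mm (its y) by 8 mm thick, about 0.12 kg, with two rows of four round pockets; either end may go to the end stop and either face up. Lies flat on the bench at the start. Two to four of the four carriers are present (None if absent).
- carrier3_mid (a point): Centre (half-way up) of a carrier: a flat aluminium plate 50 mm (its x) by 120 mm (its y) by 8 mm thick, about 0.12 kg, with two rows of four round pockets; either end may go to the end stop and either face up. Lies flat on the bench at the start. Two to four of the four carriers are present (None if absent).
- carrier4_mid (a point): Centre (half-way up) of a carrier: a flat aluminium plate 50 mm (its x) by 120 mm (its y) by 8 mm thick, about 0.12 kg, with two rows of four round pockets; either end may go to the end stop and either face up. Lies flat on the bench at the start. Two to four of the four carriers are present (None if absent).
- flux_jar: Bystander: upright green jar with a white lid, 50 mm diameter, 55 mm high, origin at the centre of its underside; stands on the bench left of the jig among the carriers and must stay upright.
Things that resemble listed ones, but are neither listed nor needed, are in the scene too. Leave any turquoise look-alike of the part that bears carrier2_mid alone. What is shaped like the part that bears carrier4_mid but brown or turquoise is not meant.

How it is judged (in metres and radians):
On the way, in this order (a step that is already met when the one before it is completed fails the run):
1. The weight is out of the jig, the jaw is drawn back, and all carriers lie flat in the jig between jaw and fence (x of carrier1_mid in the frame of corner between -0.11 and -0.015 m and y of carrier1_mid in the frame of corner between 0.03 and 0.12 m and angle between the z axis of each of carrier1_mid, carrier2_mid, carrier3_mid, carrier4_mid and the z axis of corner, either way round below 0.1 rad and x of carrier2_mid in the frame of corner between -0.11 and -0.015 m and y of carrier2_mid in the frame of corner between 0.03 and 0.12 m and x of carrier3_mid in the frame of corner between -0.11 and -0.015 m and y of carrier3_mid in the frame of corner between 0.03 and 0.12 m and x of carrier4_mid in the frame of corner between -0.11 and -0.015 m and y of carrier4_mid in the frame of corner between 0.03 and 0.12 m and value of joint jaw below 0.045 m and (y of weight_knob in the frame of corner below -0.035 m or y of weight_knob in the frame of corner above 0.14 m or x of weight_knob in the frame of corner above 0.04 m or x of weight_knob in the frame of corner below -0.2 m)), for 0.2 s.
2. Every carrier is flush against back fence and end stop, and the jaw is shut against the stack, the weight still set aside (x of carrier1_mid in the frame of corner between -0.028 and -0.022 m and y of carrier1_mid in the frame of corner between 0.057 and 0.063 m and angle between the z axis of each of carrier1_mid, carrier2_mid, carrier3_mid, carrier4_mid and the z axis of corner, either way round below 0.06 rad and angle between the y axis of each of carrier1_mid, carrier2_mid, carrier3_mid, carrier4_mid and the y axis of corner, either way round below 0.04 rad and x of carrier2_mid in the frame of corner between -0.028 and -0.022 m and y of carrier2_mid in the frame of corner between 0.057 and 0.063 m and x of carrier3_mid in the frame of corner between -0.028 and -0.022 m and y of carrier3_mid in the frame of corner between 0.057 and 0.063 m and x of carrier4_mid in the frame of corner between -0.028 and -0.022 m and y of carrier4_mid in the frame of corner between 0.057 and 0.063 m and value of joint jaw above 0.0765 m and (y of weight_knob in the frame of corner below -0.035 m or y of weight_knob in the frame of corner above 0.14 m or x of weight_knob in the frame of corner above 0.04 m or x of weight_knob in the frame of corner below -0.2 m)), for 0.2 s.
At the end, for the whole second after the job is handed in: Every carrier present lies flat in the jig, along the fence, within 3 mm of home against fence and end stop; jaw above 0.0765; the weight stands upright on the stack, its knob within 15 mm (across) and 25 mm (along) of the middle, lengthways within 0.25 rad (x of carrier1_mid in the frame of corner between -0.028 and -0.022 m and y of carrier1_mid in the frame of corner between 0.057 and 0.063 m and angle between the z axis of each of carrier1_mid, carrier2_mid, carrier3_mid, carrier4_mid and the z axis of corner, either way round below 0.06 rad and angle between the y axis of each of carrier1_mid, carrier2_mid, carrier3_mid, carrier4_mid and the y axis of corner, either way round below 0.04 rad and x of carrier2_mid in the frame of corner between -0.028 and -0.022 m and y of carrier2_mid in the frame of corner between 0.057 and 0.063 m and x of carrier3_mid in the frame of corner between -0.028 and -0.022 m and y of carrier3_mid in the frame of corner between 0.057 and 0.063 m and x of carrier4_mid in the frame of corner between -0.028 and -0.022 m and y of carrier4_mid in the frame of corner between 0.057 and 0.063 m and value of joint jaw above 0.0765 m and x of weight_knob in the frame of corner between -0.04 and -0.01 m and y of weight_knob in the frame of corner between 0.035 and 0.085 m and angle between weight_knob's own z axis and vertical below 0.08 rad and angle between the y axis of weight_knob and the y axis of corner, either way round below 0.25 rad); the robot touches nothing.
It fails at once if The flux jar is knocked over (angle between flux_jar's own z axis and vertical above 0.8 rad).
Of carrier1, carrier2, carrier3, carrier4 only 2 to 4 are there at a start; the rules pass over those that are not, and their reading is None.
At some moment in a run one of carrier1, carrier2, carrier3, carrier4, weight may be knocked a few centimetres aside while the robot is not near it.
Once in a run the grip may slacken for a moment while it holds something.
It also fails if it takes over 210 s, if anything falls off the work surface, if the arm or the gripper's body presses on something with over 40 N, if the wrist force passes 120 N, or if a joint passes its speed limit or range.

## Working session

There is one attempt and no reset: what is moved stays moved. The work goes in short steps, Python scripts to look and compute and a tool call to move; the robot and the scene stay as the last step left them, time stands still between calls to the robot, and variables do not carry over. Pictures are saved under pics/ and viewed, and the job is handed in when it is done.

Besides the shell and the picture viewer there is one more tool, called after ">>>" by a JSON object that holds its "fn" and its "kwargs", one argument or row to a line. jog_arm: Moves the arm, as the interface text tells. Its arguments: {"type":"object","properties":{"motion":{"type":"array","items":{"type":"number"}},"gripper":{"type":"number"}},"required":["motion"]}

```bash
ls -la; mkdir -p pics; python3 - <<'E'
from rig import bot
import cv2,numpy as np
print(bot.read_state())
for n in ("scene","top"):
    c=bot.get_calibration(n); print(n,c)
    p,d=bot.capture(n)
    np.savez(f"{n}0.npz",p=p,d=d)
    cv2.imwrite(f"pics/{n}0.png",cv2.resize(p[:,:,::-1],(800,600),interpolation=cv2.INTER_CUBIC))
E
```

```text
total 12
drwxr-xr-x  3 agent agent 4096 Dec  6 09:11 .
drwxr-xr-x 23 root  root  4096 Dec  6 09:11 ..
drwxr-xr-x  2 agent agent 4096 Dec  6 09:11 pics
{'time_s': 0.0, 'joint_positions': array([-7.58306376e+01,  3.02791244e+01,  8.21566941e+01, -1.86159567e-03,
        6.76898103e+01, -1.02281647e+01]), 'qvel': array([-0.00327875,  0.05015837,  0.02600474,  0.14700385,  0.012803  ,
       -0.00848574]), 'tau': array([ 4.93865718e-04, -4.40040386e+01, -1.76590168e+01,  6.33427408e-02,
        5.81970939e-02, -1.71301176e-04]), 'position': array([ 0.2580035 , -0.56850038,  0.24356819]), 'tcp_rot': array([[-9.10696482e-01, -5.65876890e-04,  4.13075776e-01],
       [-4.13076007e-01,  2.11856814e-03, -9.10694089e-01],
       [-3.59788438e-04, -9.99997596e-01, -2.16312272e-03]]), 'force': array([ 0.08890063,  0.54252385, -0.31292488]), 'moment': array([0.00955027, 0.0828043 , 0.01994462]), 'opening': 1.0021050479904823}
scene {'mtx': array([[353.10970076,   0.        , 254.24807021],
       [  0.        , 353.10970076, 185.61840672],
       [  0.        ,   0.        ,   1.        ]]), 'k1': -0.07237189424159914, 'pose': array([[-0.65261877, -0.57694827,  0.49114095,  1.00107785],
       [ 0.75762399, -0.50522436,  0.41322419,  0.50415472],
       [ 0.00972739,  0.64177803,  0.76682875,  0.84681545],
       [ 0.        ,  0.        ,  0.        ,  1.        ]])}
top {'mtx': array([[488.39509181,   0.        , 255.45367469],
       [  0.        , 488.39509181, 193.09896151],
       [  0.        ,   0.        ,   1.        ]]), 'k1': -0.14864702932147236, 'pose': array([[-0.01728677,  0.99549968, -0.09317484,  0.33446641],
       [-0.99981469, -0.01800047, -0.00682469,  0.07533031],
       [-0.00847117,  0.0930396 ,  0.99562637,  1.77471226],
       [ 0.        ,  0.        ,  0.        ,  1.        ]])}
```

View pics/scene0.png

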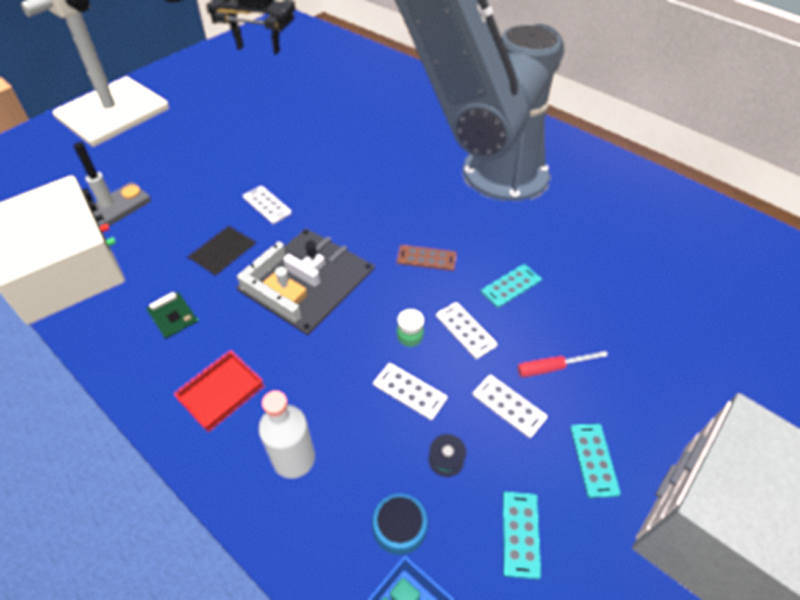

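View pics/top0.png

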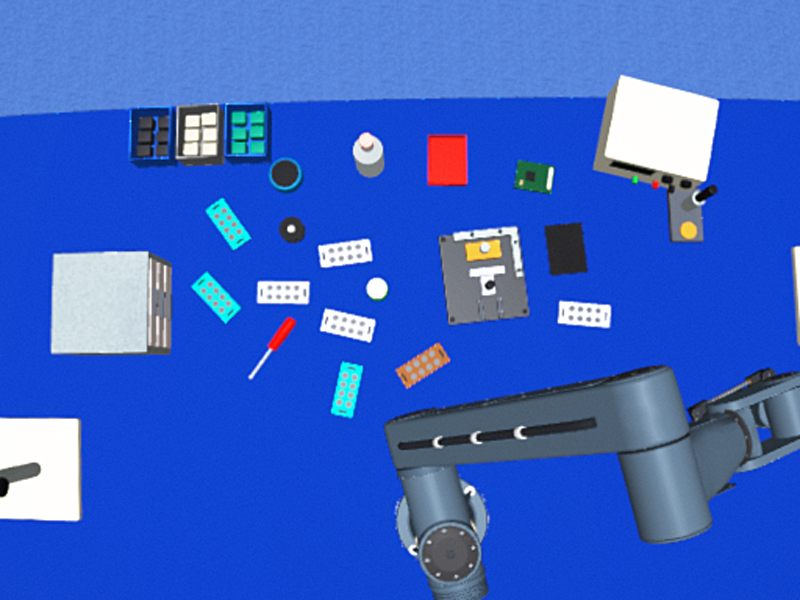

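The top view (800x600 pixels) shows four white or silver carriers at (345,253), (283,292), (348,325) and (584,314). It also shows three turquoise look-alikes at (228,223), (216,297) and (347,390), and a brown one at (422,366). The jig is at about (484,275) with the brass weight inside, the jaw is at (489,272), the pad at (565,248) and the jar at (377,288). I'll confirm the candidates in an enlarged crop and measure them.

```bash
cat > h.py <<'E'
import numpy as np,cv2
from rig import bot
def cap(n,tag):
    p,d=bot.capture(n); np.savez(f"{tag}_{n}.npz",p=p,d=d); return p,d
def ld(n,tag):
    z=np.load(f"{tag}_{n}.npz"); return z['p'],z['d']
def to_plane(n,px,z):
    c=bot.get_calibration(n); K=c['mtx'];T=c['pose']
    px=np.asarray(px,float).reshape(-1,2)
    u=cv2.undistortPoints(px.reshape(-1,1,2),K,np.array([c['k1'],0,0,0,0.])).reshape(-1,2)
    r=np.c_[u[:,0],-u[:,1],-np.ones(len(u))]@T[:3,:3].T
    o=T[:3,3]; s=(z-o[2])/r[:,2]
    return (o+r*s[:,None])[:,:2]
def proj(n,P):
    c=bot.get_calibration(n);T=c['pose']
    q=(np.atleast_2d(P)-T[:3,3])@T[:3,:3]
    u=q[:,:2]*[1,-1]/-q[:,2:]; r2=(u**2).sum(1,keepdims=True)
    u=u*(1+c['k1']*r2)
    return u*[c['mtx'][0,0],c['mtx'][1,1]]+c['mtx'][:2,2]
def white(p,thr=150):
    hsv=cv2.cvtColor(p,cv2.COLOR_RGB2HSV)
    return ((hsv[...,1]<70)&(hsv[...,2]>thr)).astype(np.uint8)*255
def subcontour(p,box,up=6,sat=110,val=130):
    # contour of low-saturation bright blob in an upsampled crop
    x0,y0,x1,y1=box
    c=cv2.resize(p[y0:y1,x0:x1],None,fx=up,fy=up,interpolation=cv2.INTER_CUBIC)
    hsv=cv2.cvtColor(c,cv2.COLOR_RGB2HSV)
    m=((hsv[...,1]<sat)&(hsv[...,2]>val)).astype(np.uint8)*255
    m=cv2.morphologyEx(m,cv2.MORPH_CLOSE,np.ones((9,9)))
    cs,_=cv2.findContours(m,cv2.RETR_EXTERNAL,cv2.CHAIN_APPROX_NONE)
    return [ (k.reshape(-1,2)+.5)/up-.5+[x0,y0] for k in cs]
def carriers(n,p,z=0.008):
    m=white(p); m=cv2.morphologyEx(m,cv2.MORPH_CLOSE,np.ones((3,3)))
    nn,lab,st,ce=cv2.connectedComponentsWithStats(m)
    out=[]
    for i in range(1,nn):
        if not 80<st[i,4]<2000: continue
        x,y,w,h=st[i,:4]; H,W=m.shape
        box=(max(x-5,0),max(y-5,0),min(x+w+5,W),min(y+h+5,H))
        ks=subcontour(p,box)
        if not ks: continue
        k=max(ks,key=lambda a:cv2.contourArea(a.astype(np.float32)))
        w_=to_plane(n,k,z)
        (cx,cy),(a,b),ang=cv2.minAreaRect((w_*1000).astype(np.float32))
        if a>b: ang+=90; a,b=b,a
        # direction of long side
        th=(ang+90) # long side is b (height) at ang+90
        th=(th+90)%180-90
        if 35<a<65 and 100<b<140: out.append((cx,cy,th,a,b,ce[i]))
    return out
E
python3 - <<'E'
from h import *
for n in("top","scene"):
    p=np.load(f"{n}0.npz")['p']
    for o in carriers(n,p): print(n,np.round(o[:5],1),np.round(o[5]))
p=np.load("top0.npz")['p']
c=cv2.resize(p[120:280,115:405],(798,440),interpolation=cv2.INTER_CUBIC)
cv2.imwrite("pics/top0c.png",c[:,:,::-1])
c=cv2.resize(p[140:215,275:385],None,fx=7,fy=7,interpolation=cv2.INTER_CUBIC)
cv2.imwrite("pics/top0jig.png",c[:,:,::-1])
p=np.load("scene0.npz")['p']
c=cv2.resize(p[135:215,115:245],None,fx=6,fy=6,interpolation=cv2.INTER_CUBIC)
cv2.imwrite("pics/scene0jig.png",c[:,:,::-1])
E
```

```text
top [617.7 213.4 -83.1  55.5 123.2] [221. 162.]
top [566.6 656.    0.9  57.1 102.1] [103. 176.]
top [528.1 360.1  88.6  53.4 123.1] [181. 186.]
top [ 464.3 -343.8   83.9   55.2  125.1] [374. 201.]
top [448.8 209.2  75.9  55.  123.4] [222. 208.]
top [351.   40.2 -57.8  54.8 116.2] [270. 234.]
scene [ 464.9 -342.9   83.3   61.5  136.7] [171. 130.]
scene [451.1 209.7  75.8  60.3 130.2] [298. 211.]
scene [620.1 213.8 -83.2  58.9 127.5] [262. 250.]
scene [531.  360.2  88.3  60.  127. ] [326. 259.]
```

View pics/top0c.png

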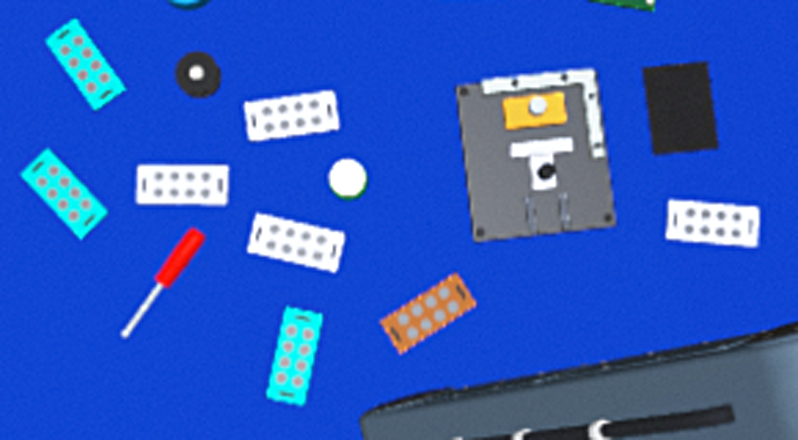

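View pics/top0jig.png

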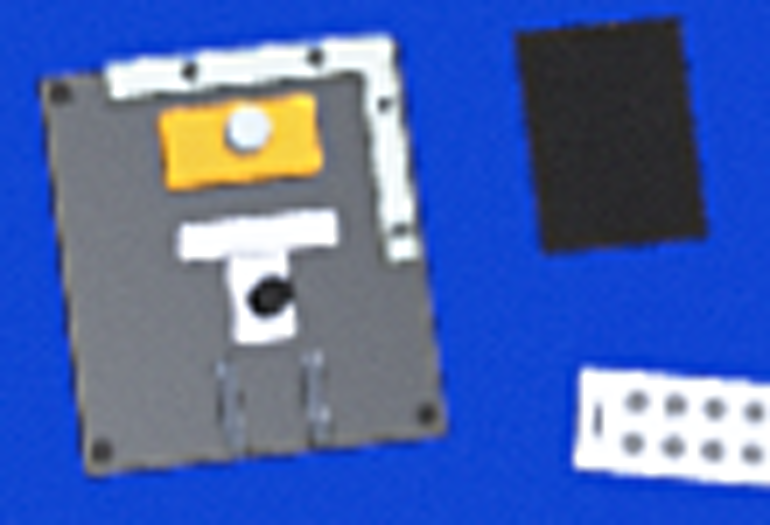

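View pics/scene0jig.png

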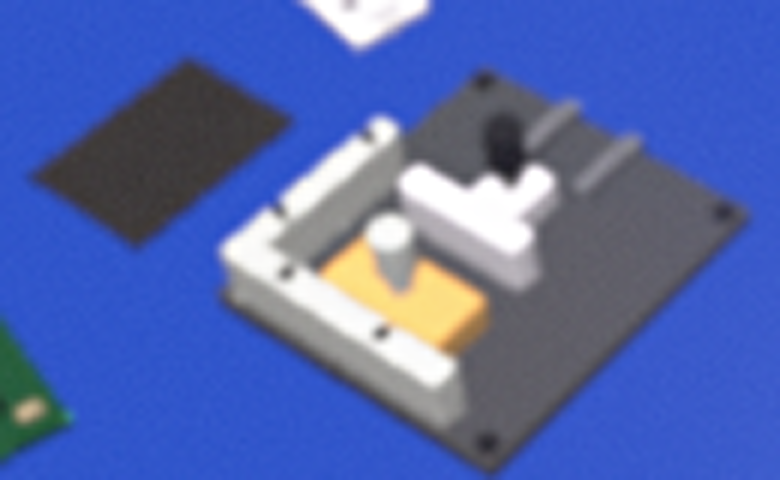

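The enlarged crop confirms the four silver carriers. The other three plates of that shape are turquoise and one is brown, so I'll leave those. Next I'll fit the jig pose and check it by overlay.

```bash
cat >> h.py <<'E'
def jigpose(p):
    """top view: outer (back/right) edges of white L at z=48 -> jig origin, yaw"""
    box=(275,135,345,200)
    up=6;x0,y0,x1,y1=box
    c=cv2.resize(p[y0:y1,x0:x1],None,fx=up,fy=up,interpolation=cv2.INTER_CUBIC)
    b=c.astype(int)
    m=((b[...,0]>125)&(b[...,1]>145)).astype(np.uint8)  # white; red thr halfway blue bg(15)->240
    n,lab,st,ce=cv2.connectedComponentsWithStats(m)
    return m,lab,st,ce
E
python3 - <<'E'
from h import *
p=np.load("top0.npz")['p']
m,lab,st,ce=jigpose(p)
i=1+np.argmax(st[1:,4]); print(st,i)
L=(lab==i)
xs=[];
# back edge: first white row in each column; right edge: last white col in each row
x,y,w,h=st[i,:4]
back=[(c,np.where(L[:,c])[0][0]-.5) for c in range(x+10,x+w-14)]
right=[(np.where(L[r])[0][-1]+.5,r) for r in range(y+16,y+h-10)]
cv=lambda a:(np.array(a,float)+.5)/6-.5+[275,135]
B=to_plane("top",cv(back),.048)*1000;R=to_plane("top",cv(right),.048)*1000
for nm,A in(("B",B),("R",R)):
    vx,vy,cx,cy=cv2.fitLine(A.astype(np.float32),cv2.DIST_HUBER,0,.01,.01).ravel()
    d=(A-[cx,cy])@[-vy,vx]
    print(nm,np.degrees(np.arctan2(vy,vx)),cx,cy,d.std(),A[0],A[-1])
    if nm=="B": b=(vx,vy,cx,cy)
    else: r=(vx,vy,cx,cy)
yb=np.degrees(np.arctan2(b[1],b[0])); yr=np.degrees(np.arctan2(r[1],r[0]))
print("yaw from back",(yb-90+90)%180-90,"right",(yr+90)%180-90)
M=np.array([[b[0],-r[0]],[b[1],-r[1]]]); s=np.linalg.solve(M,np.array([r[2]-b[2],r[3]-b[3]]))
oc=np.array([b[2]+s[0]*b[0],b[3]+s[0]*b[1]]); print("outer corner",oc)
E
```

```text
[[     0      0    420    390 134992]
 [    89     60    272    195  11938]
 [   137    109    140     82   8721]
 [    52    207      1      2      2]
 [   150    208    141    118   7916]
 [    58    255      1      4      4]
 [    63    307      3      8     20]
 [   268    332      8     11     70]
 [   187    343      5      7     24]
 [    69    353      3     16     38]
 [   273    380      9     10     75]] 1
B -85.09111 660.25806 -105.33812 6.892628980346644 [654.99211251 -43.40376047] [ 616.88247845 -190.38349505]
R 5.338249 596.84265 -191.78821 2.129803770082319 [ 656.70899844 -186.08214276] [ 554.98636751 -196.94000911]
yaw from back 4.90889 right 5.338249
outer corner [ 667.11896 -185.22156]
```

```bash
cat >> h.py <<'E'
def jigT(oc,yaw):
    a=np.radians(yaw); R=np.array([[np.cos(a),-np.sin(a)],[np.sin(a),np.cos(a)]])
    return R, np.asarray(oc,float)
def overlay(tag,files,R,o,fn,segs,boxes=((275,130,385,215),(115,130,245,230)),up=6):
    ims=[]
    for n,f,box in zip(("top","scene"),files,boxes):
        p=np.load(f)['p']; x0,y0,x1,y1=box
        c=cv2.resize(p[y0:y1,x0:x1],None,fx=up,fy=up,interpolation=cv2.INTER_CUBIC)[:,:,::-1].copy()
        for poly,z,col in segs:
            w=np.array(poly,float)@R.T+o
            P=np.c_[w,np.full(len(w),z)]/1000
            q=((proj(n,P)-[x0,y0]+.5)*up-.5)
            cv2.polylines(c,[np.round(q).astype(np.int32)],True,col,1)
        ims.append(c); cv2.imwrite(f"pics/{fn}_{n}.png",c)
def jigsegs():
    return [([(105,95),(105,-95),(-105,-95),(-105,95)],12,(0,255,255)),
     ([(86,62),(86,-84),(-30,-84),(-30,-70),(70,-70),(70,62)],48,(0,0,255))]
E
python3 - <<'E'
from h import *
yaw=5.1
R,_=jigT((0,0),yaw); o=np.array([667.1,-185.2])-R@[86,-84]; print("origin",o,"corner",o+R@[70,-70])
overlay("",("top0.npz","scene0.npz"),R,o,"ov0",jigsegs())
E
```

```text
origin [ 573.97334744 -109.17746004] corner [ 649.9188228  -172.67773383]
```

View pics/ov0_top.png

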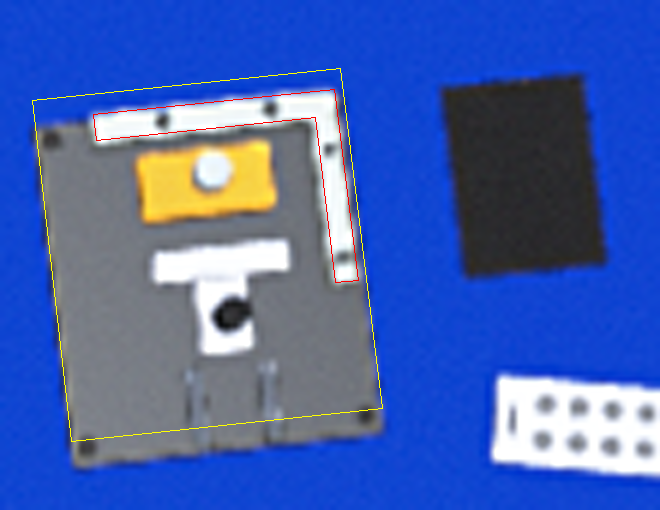

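View pics/ov0_scene.png

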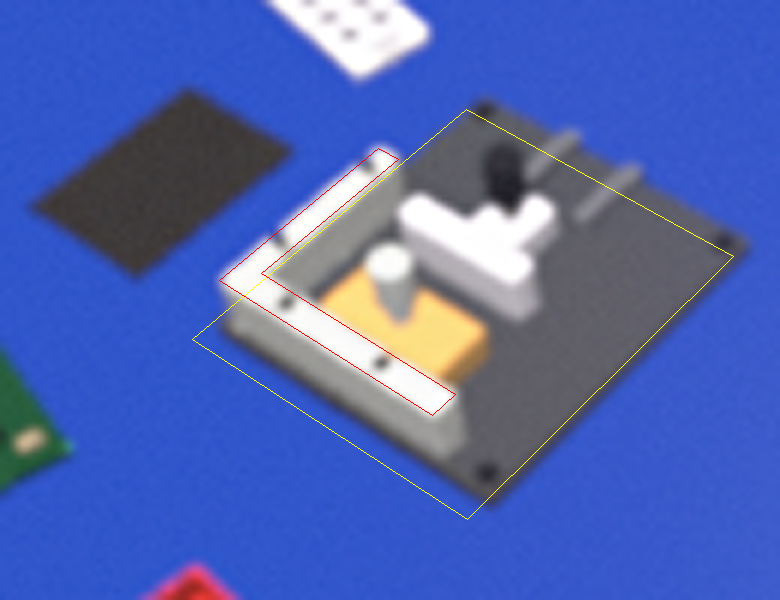

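```bash
python3 - <<'E'
from h import *
f=lambda X,o:(np.array(X,float)+.5)/6-.5+o
T=(275,130);S=(115,130)
C=np.array([650.5,-172]);R,_=jigT((0,0),5.1)
def show(nm,w): print(nm,np.round(w,1),"corner fr",np.round((w-C)@R,1))
show("wk top",to_plane("top",f((212,170),T),.076)[0]*1000)
show("wk scene",to_plane("scene",f((389,264),S),.076)[0]*1000)
show("jk top",to_plane("top",f((237,309),T),.078)[0]*1000)
show("jk scene",to_plane("scene",f((505,158),S),.078)[0]*1000)
# jaw front face top edge z=47
show("jawL",to_plane("top",f((152,254),T),.047)[0]*1000); show("jawR",to_plane("top",f((288,240),T),.047)[0]*1000)
show("jawface scene",to_plane("scene",f((408,217),S),.047)[0]*1000);show("jawface scene",to_plane("scene",f((518,276),S),.047)[0]*1000)
for c in((443,88),(583,76),(606,262),(466,276)): show("pad",to_plane("top",f(c,T),.003)[0]*1000)
# brass bar top z=34 corners
for c in((137,156),(269,140),(276,205),(145,221)): show("bar",to_plane("top",f(c,T),.034)[0]*1000)
p=np.load("top0.npz")['p']
s=bot.read_state();print(s['position'],s['tcp_rot'])
# jar
show("jar",to_plane("top",[[241.0,184.5]],.055)[0]*1000)
E
```

```text
wk top [ 614.4 -107. ] corner fr [-30.1  67.9]
wk scene [ 617.1 -106.3] corner fr [-27.4  68.4]
jk top [ 531.8 -119. ] corner fr [-113.5   63.3]
jk scene [ 530.7 -115. ] corner fr [-114.2   67.5]
jawL [569.2 -72.9] corner fr [-72.1 106. ]
jawR [ 576.3 -154.3] corner fr [-72.4  24.2]
jawface scene [ 574.4 -146.5] corner fr [-73.6  32.1]
jawface scene [565.1 -74.1] corner fr [-76.3 105.1]
pad [ 675.5 -259.4] corner fr [ 17.1 -89.3]
pad [ 681.9 -347.2] corner fr [  15.7 -177.3]
pad [ 565.7 -356.4] corner fr [-100.8 -176.1]
pad [ 558.4 -269. ] corner fr [-100.3  -88.5]
bar [630.6 -66.6] corner fr [-10.4 106.8]
bar [ 639.1 -146.6] corner fr [-9.1 26.4]
bar [ 599.4 -149.5] corner fr [-48.9  26.9]
bar [591.  -70.3] corner fr [-50.2 106.6]
[ 0.2580336  -0.56857295  0.24367895] [[-9.10711014e-01 -4.72318876e-04  4.13043856e-01]
 [-4.13043983e-01  1.87194578e-03 -9.10709154e-01]
 [-3.43050579e-04 -9.99998136e-01 -1.89989011e-03]]
jar [526.9 137.8] corner fr [-95.5 319.6]
```

```bash
cat >> h.py <<'E'
from scipy.spatial.transform import Rotation as Ro
def rotyaw(y):
    a=np.radians(y); z=np.array([np.cos(a),np.sin(a),0]); yy=np.array([0,0,-1.]); return np.c_[np.cross(yy,z),yy,z]
CORN=np.array([650.5,-172.]); YAW=5.1
RC=jigT((0,0),YAW)[0]
def c2w(x,y): return CORN+RC@np.array([x,y],float)
def w2c(w): return (np.asarray(w)-CORN)@RC
def plan(*wps):
    """wps: (x,y,z mm world, yaw) -> tool-frame shift, rotvec, rows needed from previous"""
    s=bot.read_state(); p=s['position']*1000; M=s['tcp_rot']
    print("t",round(s['time_s'],2),"p",np.round(p,1),"F",np.round(s['force'],1),"op",round(s['opening'],3),"q",np.round(s['joint_positions'],0))
    pp=p;pr=M
    for w in wps:
        T=rotyaw(w[3]); t=np.array(w[:3],float)
        sh=M.T@(t-p); rv=Ro.from_matrix(M.T@T).as_rotvec(degrees=True)
        n=max(np.linalg.norm(t-pp)/62.5, np.degrees(Ro.from_matrix(pr.T@T).magnitude())/10.7)
        print(np.round(w,1),"->",np.round(sh,0),np.round(rv,1),"rows",round(n,1)); pp=t;pr=T
E
python3 - <<'E'
from h import *
plan((615.5,-106.7,160,-84.9),(615.5,-106.7,65,-84.9))
E
```

```text
t 0.1 p [ 258.  -568.6  243.7] F [-0.6  0.1  0.4] op 1.004 q [-76.  30.  82.   0.  68. -10.]
[ 615.5 -106.7  160.   -84.9] -> [-516.   84. -273.] [ 0.1 19.3 -0. ] rows 9.4
[ 615.5 -106.7   65.   -84.9] -> [-516.  179. -273.] [ 0.1 19.3 -0. ] rows 1.5
```

>>> {"fn": "jog_arm", "kwargs": {
  "motion": [-516,84,-273,0,19.3,0,-516,84,-273,0,19.3,0,-516,84,-273,0,19.3,0,-516,84,-273,0,19.3,0,-516,84,-273,0,19.3,0,-516,84,-273,0,19.3,0,-516,84,-273,0,19.3,0,-516,84,-273,0,19.3,0,-516,84,-273,0,19.3,0,-516,84,-273,0,19.3,0,-516,84,-273,0,19.3,0,-516,84,-273,0,19.3,0,-516,84,-273,0,19.3,0,-516,84,-273,0,19.3,0],
  "gripper": 0.65
}}

```text
time_s: 1.85
position: [0.6149, -0.1085, 0.1608]
tcp_rot: [[-0.996, 0.0, 0.087], [-0.087, -0.0, -0.996], [-0.0, -1.0, 0.0]]
force: [-0.6, 0.1, 0.2]
opening: 0.647
```

```bash
python3 - <<'E'
from h import *
plan((615.5,-106.7,65,-84.9))
for n in("scene",):
    p,d=cap(n,"a1"); c=cv2.resize(p[110:230,100:260],None,fx=5,fy=5,interpolation=cv2.INTER_CUBIC); cv2.imwrite(f"pics/a1_{n}.png",c[:,:,::-1])
E
```

```text
t 1.85 p [ 614.9 -108.5  160.8] F [-0.6  0.1  0.2] op 0.647 q [-20.  36.  86.  -0.  58.  65.]
[ 615.5 -106.7   65.   -84.9] -> [-1. 96. -2.] [-0.  -0.1 -0. ] rows 1.5
```

View pics/a1_scene.png

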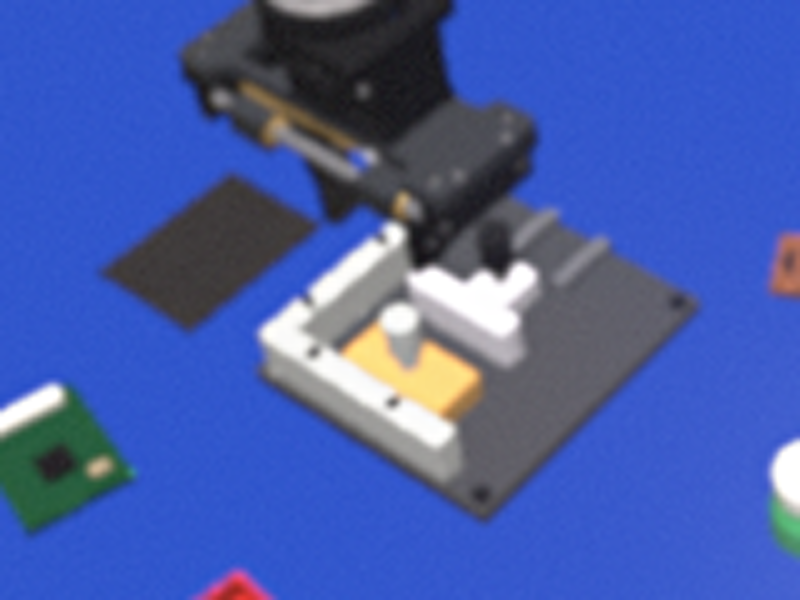

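The fingers are above and behind the weight's knob at (400,315), and its pose hasn't changed. Descending.

>>> {"fn": "jog_arm", "kwargs": {
  "motion": [-1,50,-2,0,0,0,-1,80,-2,0,0,0,-1,96,-2,0,0,0,-1,96,-2,0,0,0,-1,96,-2,0,0,0]
}}

```text
time_s: 2.52
position: [0.6171, -0.1058, 0.0658]
tcp_rot: [[-0.996, 0.002, 0.089], [-0.089, -0.001, -0.996], [-0.002, -1.0, 0.001]]
force: [0.3, -0.6, 0.1]
opening: 0.652
```

>>> {"fn": "jog_arm", "kwargs": {
  "motion": [0,0,0,0,0,0,0,0,0,0,0,0,0,0,0,0,0,0,0,0,0,0,0,0],
  "gripper": 0
}}

```text
time_s: 3.02
position: [0.6164, -0.1057, 0.0648]
tcp_rot: [[-0.996, 0.001, 0.089], [-0.089, -0.001, -0.996], [-0.001, -1.0, 0.001]]
force: [-0.4, -3.6, 0.5]
opening: 0.285
```

>>> {"fn": "jog_arm", "kwargs": {
  "motion": [0,-30,0,0,0,0,0,-60,0,0,0,0,0,-90,0,0,0,0,0,-90,0,0,0,0]
}}

```text
time_s: 3.52
position: [0.6173, -0.1057, 0.156]
tcp_rot: [[-0.996, 0.004, 0.089], [-0.089, -0.001, -0.996], [-0.004, -1.0, 0.002]]
force: [1.2, 0.3, -5.6]
opening: 0.237
```

```bash
python3 - <<'E'
from h import *
pc=np.array([620.4,-308]); 
plan((*pc,150,-84.9),(*pc,58,-84.9))
for n in("scene",):
    p,d=cap(n,"a2"); c=cv2.resize(p[90:230,100:260],None,fx=4,fy=4,interpolation=cv2.INTER_CUBIC); cv2.imwrite(f"pics/a2_{n}.png",c[:,:,::-1])
E
```

```text
t 3.52 p [ 617.3 -105.7  156. ] F [ 1.2  0.3 -5.6] op 0.237 q [-20.  36.  87.   0.  57.  65.]
[ 620.4 -308.   150.   -84.9] -> [ 15.   6. 202.] [-0.1 -0.  -0.2] rows 3.2
[ 620.4 -308.    58.   -84.9] -> [ 15.  98. 202.] [-0.1 -0.  -0.2] rows 1.5
```

View pics/a2_scene.png

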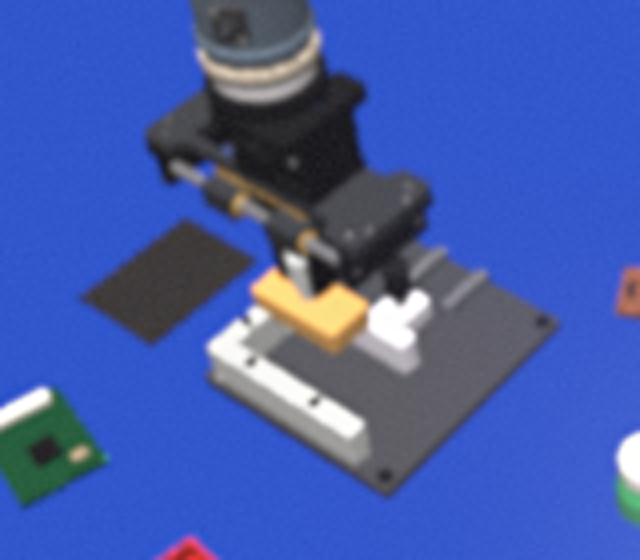

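The weight is held clear of the jig, with about 5.6 N on the wrist. Carrying it to the pad.

>>> {"fn": "jog_arm", "kwargs": {
  "motion": [4,2,50,0,0,0,8,4,100,0,0,0,12,5,150,0,0,0,15,6,202,0,0,0,15,30,202,0,0,0,15,60,202,0,0,0,15,85,202,0,0,0,15,95,202,0,0,0,15,100,202,0,0,0,15,100,202,0,0,0]
}}

```text
time_s: 4.82
position: [0.6233, -0.3171, 0.064]
tcp_rot: [[-0.996, 0.012, 0.09], [-0.09, -0.018, -0.996], [-0.01, -1.0, 0.019]]
force: [-7.7, -9.6, 34.3]
opening: 0.24
```

```bash
python3 - <<'E'
from h import *
p,d=cap("scene","a3"); c=cv2.resize(p[70:210,80:240],None,fx=4,fy=4,interpolation=cv2.INTER_CUBIC); cv2.imwrite(f"pics/a3.png",c[:,:,::-1])
plan()
E
```

```text
t 4.88 p [ 623.3 -317.1   64. ] F [-7.1 -9.3 33.8] op 0.245 q [-36.  48.  78.  -1.  53.  49.]
```

View pics/a3.png

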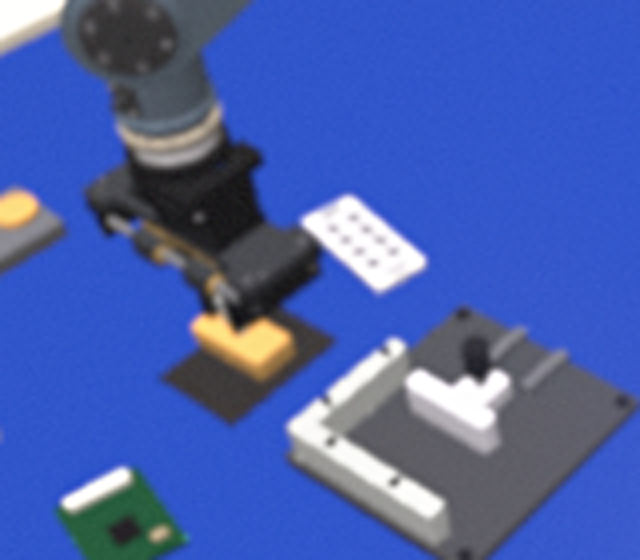

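>>> {"fn": "jog_arm", "kwargs": {
  "motion": [0,-3,0,0,0,0,0,-6,0,0,0,0,0,-6,0,0,0,0]
}}

```text
time_s: 5.25
position: [0.6224, -0.3138, 0.0641]
tcp_rot: [[-0.996, 0.009, 0.089], [-0.089, -0.011, -0.996], [-0.008, -1.0, 0.012]]
force: [-0.3, -6.9, 12.8]
opening: 0.243
```

```bash
python3 - <<'E'
from h import *
plan()
p,d=cap("scene","a4"); c=cv2.resize(p[120:170,110:180],None,fx=10,fy=10,interpolation=cv2.INTER_CUBIC); cv2.imwrite(f"pics/a4.png",c[:,:,::-1])
plan()
E
```

```text
t 5.25 p [ 622.4 -313.8   64.1] F [-0.3 -6.9 12.8] op 0.243 q [-36.  48.  78.  -0.  53.  49.]
t 5.3 p [ 622.4 -313.8   64.1] F [-0.1 -7.3 12.9] op 0.24 q [-36.  48.  78.  -0.  53.  49.]
```

View pics/a4.png

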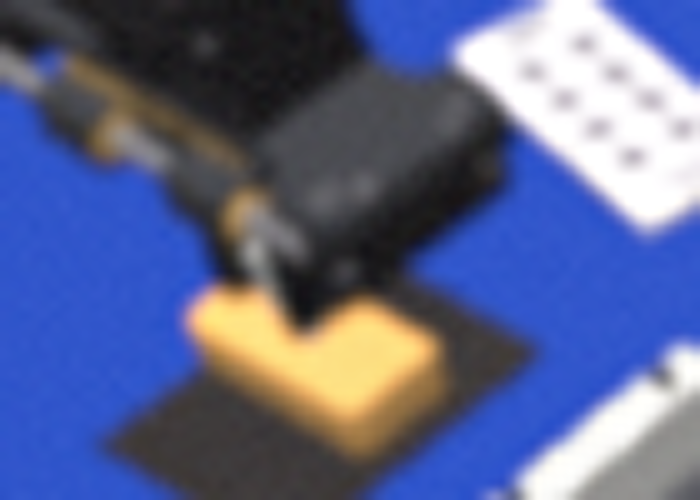

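>>> {"fn": "jog_arm", "kwargs": {
  "motion": [0,-3,0,0,0,0,0,-3,0,0,0,0]
}}

```text
time_s: 5.55
position: [0.6203, -0.3101, 0.0641]
tcp_rot: [[-0.996, 0.003, 0.089], [-0.089, -0.004, -0.996], [-0.003, -1.0, 0.005]]
force: [1.0, -5.1, 4.8]
opening: 0.243
```

>>> {"fn": "jog_arm", "kwargs": {
  "motion": [0,0,0,0,0,0,0,0,0,0,0,0,0,0,0,0,0,0],
  "gripper": 0.5
}}

```text
time_s: 5.92
position: [0.6178, -0.306, 0.062]
tcp_rot: [[-0.996, -0.004, 0.089], [-0.089, 0.003, -0.996], [0.003, -1.0, -0.004]]
force: [0.4, 0.7, 0.2]
opening: 0.467
```

>>> {"fn": "jog_arm", "kwargs": {
  "motion": [0,-30,0,0,0,0,0,-60,0,0,0,0,0,-100,0,0,0,0,0,-100,0,0,0,0]
}}

```text
time_s: 6.42
position: [0.6208, -0.3083, 0.1668]
tcp_rot: [[-0.996, 0.005, 0.089], [-0.089, -0.003, -0.996], [-0.005, -1.0, 0.003]]
force: [-0.1, -0.4, 0.2]
opening: 0.498
```

```bash
python3 - <<'E'
from h import *
plan((*c2w(-114,65),175,-84.9),(*c2w(-114,65),72,-84.9))
p,d=cap("scene","a5"); c=cv2.resize(p[110:180,110:210],None,fx=8,fy=8,interpolation=cv2.INTER_CUBIC); cv2.imwrite(f"pics/a5.png",c[:,:,::-1])
E
```

```text
t 6.42 p [ 620.8 -308.3  166.8] F [-0.1 -0.4  0.2] op 0.498 q [-36.  40.  76.   0.  64.  49.]
[ 531.2 -117.4  175.   -84.9] -> [  72.   -9. -198.] [-0.2  0.  -0.3] rows 3.4
[ 531.2 -117.4   72.   -84.9] -> [  73.   94. -198.] [-0.2  0.  -0.3] rows 1.6
```

View pics/a5.png

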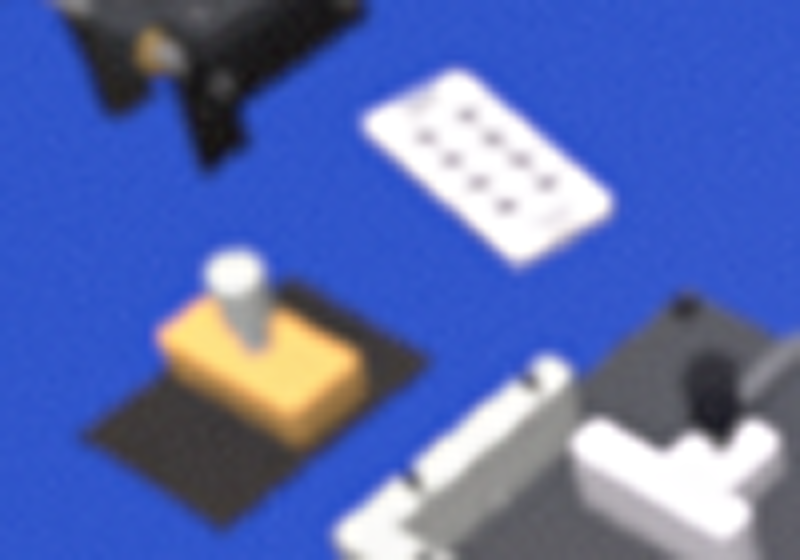

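The weight stands upright on the pad. Now the jaw knob.

>>> {"fn": "jog_arm", "kwargs": {
  "motion": [20,-9,-60,0,0,0,40,-9,-120,0,0,0,60,-9,-170,0,0,0,72,-9,-198,0,0,0,72,-9,-198,0,0,0,72,40,-198,0,0,0,72,80,-198,0,0,0,72,94,-198,0,0,0,72,94,-198,0,0,0],
  "gripper": 0.65
}}

```text
time_s: 7.6
position: [0.5297, -0.1175, 0.0684]
tcp_rot: [[-0.996, -0.002, 0.088], [-0.088, 0.001, -0.996], [0.002, -1.0, -0.001]]
force: [-0.5, -0.6, -0.0]
opening: 0.652
```

>>> {"fn": "jog_arm", "kwargs": {
  "motion": [0,0,0,0,0,0,0,0,0,0,0,0,0,0,0,0,0,0,0,0,0,0,0,0,0,0,0,0,0,0],
  "gripper": 0
}}

```text
time_s: 8.22
position: [0.5301, -0.1175, 0.07]
tcp_rot: [[-0.996, 0.001, 0.089], [-0.089, -0.001, -0.996], [-0.001, -1.0, 0.001]]
force: [-0.5, -1.2, 2.8]
opening: 0.238
```

>>> {"fn": "jog_arm", "kwargs": {
  "motion": [10,0,0,0,0,0,20,0,0,0,0,0,30,0,0,0,0,0,40,0,0,0,0,0,48,0,0,0,0,0,54,0,0,0,0,0,58,0,0,0,0,0,60,0,0,0,0,0,60,0,0,0,0,0]
}}

```text
time_s: 9.35
position: [0.4717, -0.123, 0.07]
tcp_rot: [[-0.996, 0.004, 0.088], [-0.088, -0.001, -0.996], [-0.004, -1.0, 0.002]]
force: [7.7, 0.9, 4.5]
opening: 0.243
```

```bash
python3 - <<'E'
from h import *
plan(); s=bot.read_state(); print(w2c(s['position'][:2]*1000))
p,d=cap("scene","a6"); c=cv2.resize(p[110:210,140:260],None,fx=6,fy=6,interpolation=cv2.INTER_CUBIC); cv2.imwrite(f"pics/a6.png",c[:,:,::-1])
E
```

```text
t 9.35 p [ 471.7 -123.    70. ] F [7.7 0.9 4.5] op 0.243 q [-28.  37. 110.   0.  33.  57.]
[-173.74287901   64.7483721 ]
```

View pics/a6.png

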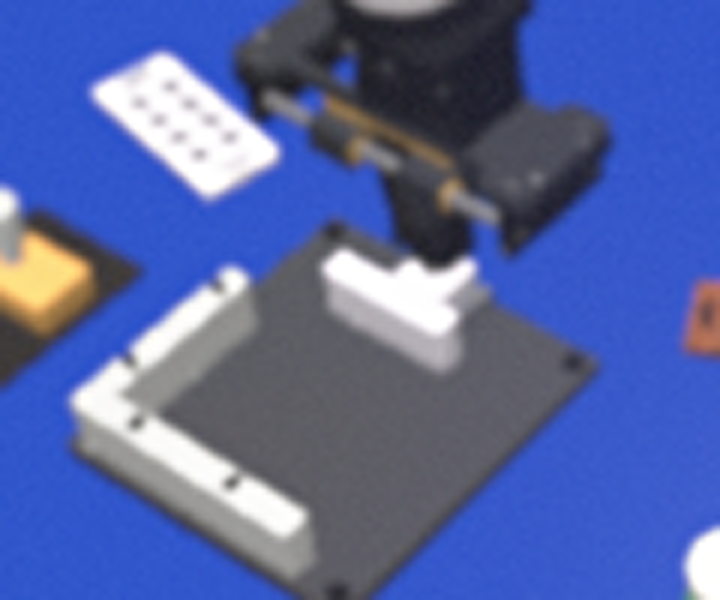

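The jaw is fully back. Releasing it, then I'll re-measure the carriers.

>>> {"fn": "jog_arm", "kwargs": {
  "motion": [-2,0,0,0,0,0,-2,0,0,0,0,0,-2,0,0,0,0,0,-2,-30,0,0,0,0,-2,-60,0,0,0,0,-2,-90,0,0,0,0,-2,-90,0,0,0,0],
  "gripper": 0.6
}}

```text
time_s: 10.28
position: [0.4726, -0.1225, 0.1611]
tcp_rot: [[-0.996, 0.003, 0.089], [-0.089, -0.002, -0.996], [-0.003, -1.0, 0.002]]
force: [-0.2, -0.6, -0.3]
opening: 0.599
```

```bash
python3 - <<'E'
from h import *
for n in("top","scene"):
    p,d=cap(n,"b1")
    for o in carriers(n,p): print(n,np.round(o[:5],1),np.round(o[5]))
plan((464.7,-343.3,150,-6.4),(464.7,-343.3,26,-6.4))
E
```

```text
top [617.7 213.4 -83.1  55.6 123.3] [221. 162.]
top [528.1 359.7  88.9  53.9 123.7] [181. 186.]
top [ 464.2 -343.8   83.9   55.5  125.1] [374. 201.]
top [448.8 209.2  75.9  55.1 123.4] [222. 208.]
scene [ 464.8 -343.    83.3   61.4  136.7] [171. 130.]
scene [451.1 209.7  75.8  60.3 130.3] [298. 211.]
scene [620.1 213.7 -83.3  58.9 127.5] [262. 250.]
scene [531.  360.2  88.4  60.  127. ] [326. 259.]
t 10.38 p [ 471.2 -121.8  159.1] F [-1.2 -0.3  0.4] op 0.599 q [-28.  27. 106.  -0.  46.  57.]
[ 464.7 -343.3  150.    -6.4] -> [ 26.   9. 220.] [  0.1 -78.5   0. ] rows 7.3
[ 464.7 -343.3   26.    -6.4] -> [ 26. 133. 220.] [  0.1 -78.5   0. ] rows 2.0
```

>>> {"fn": "jog_arm", "kwargs": {
  "motion": [26,9,220,0,-78.5,0,26,9,220,0,-78.5,0,26,9,220,0,-78.5,0,26,9,220,0,-78.5,0,26,9,220,0,-78.5,0,26,9,220,0,-78.5,0,26,9,220,0,-78.5,0,26,9,220,0,-78.5,0,26,9,220,0,-78.5,0,26,60,220,0,-78.5,0,26,100,220,0,-78.5,0,26,100,220,0,-78.5,0],
  "gripper": 0.8
}}

```text
time_s: 11.88
position: [0.4634, -0.3413, 0.056]
tcp_rot: [[-0.113, -0.006, 0.994], [-0.994, 0.007, -0.113], [-0.006, -1.0, -0.007]]
force: [0.4, -0.2, 0.9]
opening: 0.8
```

```bash
python3 - <<'E'
from h import *
plan((464.7,-343.3,26,-6.4))
p,d=cap("scene","b2"); c=cv2.resize(p[80:180,110:230],None,fx=6,fy=6,interpolation=cv2.INTER_CUBIC); cv2.imwrite(f"pics/b2.png",c[:,:,::-1])
E
```

```text
t 11.88 p [ 463.4 -341.3   56. ] F [ 0.4 -0.2  0.9] op 0.8 q [-47.  42.  97.  -0.  42. -41.]
[ 464.7 -343.3   26.    -6.4] -> [ 2. 30.  2.] [ 0.4 -0.1 -0.3] rows 0.5
```

View pics/b2.png

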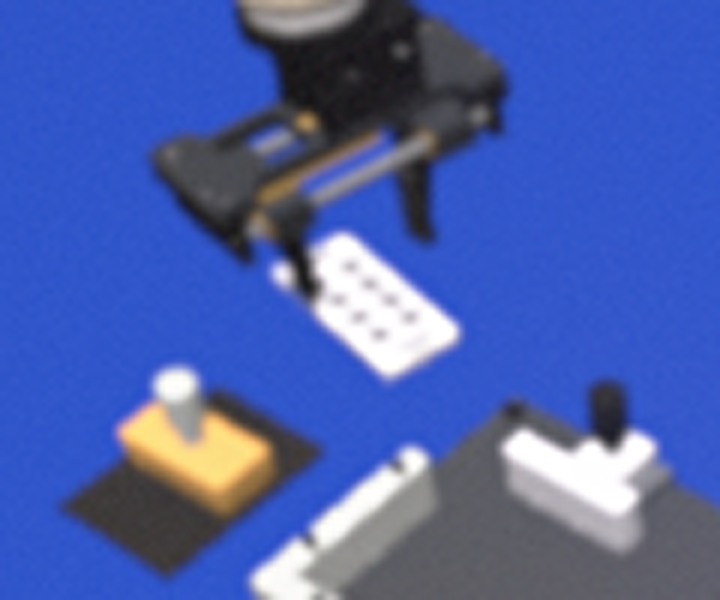

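>>> {"fn": "jog_arm", "kwargs": {
  "motion": [2,20,2,0,0,0,2,29,2,0,0,0,2,29,2,0,0,0,2,29,2,0,0,0]
}}

```text
time_s: 12.42
position: [0.4677, -0.346, 0.031]
tcp_rot: [[-0.112, 0.001, 0.994], [-0.994, -0.001, -0.112], [0.0, -1.0, 0.001]]
force: [0.8, 0.8, -0.0]
opening: 0.8
```

>>> {"fn": "jog_arm", "kwargs": {
  "motion": [0,1,0,0,0,0,0,1,0,0,0,0,0,1,0,0,0,0,0,1,0,0,0,0],
  "gripper": 0
}}

```text
time_s: 12.92
position: [0.4677, -0.3461, 0.0304]
tcp_rot: [[-0.111, 0.0, 0.994], [-0.994, -0.001, -0.111], [0.001, -1.0, 0.001]]
force: [-0.2, -0.0, 5.1]
opening: 0.427
```

>>> {"fn": "jog_arm", "kwargs": {
  "motion": [0,-20,0,0,0,0,0,-60,0,0,0,0,0,-110,0,0,0,0,0,-130,0,0,0,0,0,-130,0,0,0,0]
}}

```text
time_s: 13.55
position: [0.4683, -0.3467, 0.1615]
tcp_rot: [[-0.112, 0.003, 0.994], [-0.994, -0.003, -0.112], [0.003, -1.0, 0.003]]
force: [-0.2, -0.4, 0.7]
opening: 0.009
```

```bash
python3 - <<'E'
from h import *
w=c2w(-60,62)
plan((*w,150,5.1),(*w,40,5.1))
p,d=cap("scene","b3"); c=cv2.resize(p[60:180,110:260],None,fx=5,fy=5,interpolation=cv2.INTER_CUBIC); cv2.imwrite(f"pics/b3.png",c[:,:,::-1])
E
```

```text
t 13.55 p [ 468.3 -346.7  161.5] F [-0.2 -0.4  0.7] op 0.009 q [-47.  33.  93.   0.  54. -41.]
[ 585.2 -115.6  150.     5.1] -> [-243.   11.   90.] [ -0.2 -11.5   0.2] rows 4.1
[ 585.2 -115.6   40.     5.1] -> [-243.  121.   90.] [ -0.2 -11.5   0.2] rows 1.8
```

View pics/b3.png

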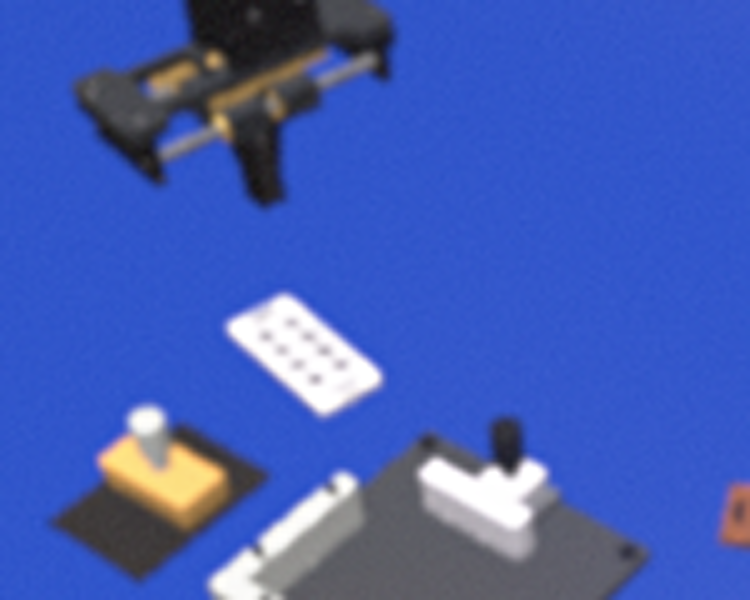

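The tips stayed about 1 mm above the plate because I planned the descent from an unsettled pose. Re-measuring and retrying.

>>> {"fn": "jog_arm", "kwargs": {
  "motion": [0,90,0,0,0,0,0,90,0,0,0,0,0,90,0,0,0,0,0,90,0,0,0,0,0,90,0,0,0,0],
  "gripper": 0.8
}}

```text
time_s: 14.22
position: [0.4682, -0.3465, 0.0707]
tcp_rot: [[-0.111, 0.002, 0.994], [-0.994, -0.002, -0.111], [0.002, -1.0, 0.002]]
force: [0.1, 0.6, 0.3]
opening: 0.49
```

```bash
python3 - <<'E'
from h import *
for o in carriers("scene",ld("scene","b3")[0]): print("b3",np.round(o[:5],1),np.round(o[5]))
for n in("top","scene"):
    p,d=cap(n,"b4")
    for o in carriers(n,p): print(n,np.round(o[:5],1),np.round(o[5]))
plan((464.7,-343.3,25,-6.4))
E
```

```text
b3 [ 465.5 -343.2   83.5   61.6  137.1] [171. 130.]
b3 [451.1 209.7  75.9  60.3 130.2] [298. 211.]
b3 [620.  213.7 -83.2  58.8 127.4] [262. 250.]
b3 [531.  360.3  88.3  59.9 126.9] [326. 259.]
top [617.7 213.4 -83.1  55.6 123.3] [221. 162.]
top [528.6 360.   88.   54.4 123.6] [181. 186.]
top [448.8 209.1  75.9  55.3 123.6] [222. 208.]
top [351.1  40.  -57.8  54.8 116.7] [270. 234.]
scene [ 465.5 -343.    83.5   61.6  136.8] [171. 131.]
scene [451.1 209.7  75.8  60.3 130.2] [298. 211.]
scene [619.9 213.7 -83.3  58.9 127.4] [262. 250.]
scene [531.  360.2  88.1  60.  126.9] [326. 259.]
t 14.32 p [ 468.1 -346.4   70.8] F [-0.1  0.   0.4] op 0.583 q [-47.  41.  96.  -0.  43. -41.]
[ 464.7 -343.3   25.    -6.4] -> [-3. 46. -4.] [-0.1  0.   0.1] rows 0.7
```

>>> {"fn": "jog_arm", "kwargs": {
  "motion": [-3,0,-4,0,0,0,-3,0,-4,0,0,0,-3,0,-4,0,0,0,-3,30,-4,0,0,0,-3,45,-4,0,0,0,-3,45,-4,0,0,0,-3,45,-4,0,0,0,-3,45,-4,0,0,0],
  "gripper": 0.8
}}

```text
time_s: 15.32
position: [0.464, -0.3425, 0.0248]
tcp_rot: [[-0.112, 0.0, 0.994], [-0.994, -0.0, -0.112], [0.0, -1.0, 0.0]]
force: [-0.1, -0.7, -0.1]
opening: 0.8
```

>>> {"fn": "jog_arm", "kwargs": {
  "motion": [0,0,0,0,0,0,0,0,0,0,0,0,0,0,0,0,0,0,0,0,0,0,0,0],
  "gripper": 0
}}

```text
time_s: 15.82
position: [0.4642, -0.3427, 0.0248]
tcp_rot: [[-0.112, 0.001, 0.994], [-0.994, -0.001, -0.112], [0.001, -1.0, 0.001]]
force: [0.6, -0.1, 1.0]
opening: 0.561
```

Gripped: the opening of 0.56 is about 49 mm. Lifting.

>>> {"fn": "jog_arm", "kwargs": {
  "motion": [0,-20,0,0,0,0,0,-60,0,0,0,0,0,-105,0,0,0,0,0,-105,0,0,0,0,0,-105,0,0,0,0]
}}

```text
time_s: 16.45
position: [0.4632, -0.3417, 0.1289]
tcp_rot: [[-0.111, -0.001, 0.994], [-0.994, 0.001, -0.111], [-0.001, -1.0, -0.002]]
force: [0.3, 0.1, -1.7]
opening: 0.567
```

```bash
python3 - <<'E'
from h import *
w=c2w(-60,62)
plan((*w,130,5.1),(*w,38,5.1))
E
```

```text
t 16.45 p [ 463.2 -341.7  128.9] F [ 0.3  0.1 -1.7] op 0.567 q [-48.  35.  95.  -0.  50. -41.]
[ 585.2 -115.6  130.     5.1] -> [-238.   -1.   96.] [  0.1 -11.5  -0.1] rows 4.1
[ 585.2 -115.6   38.     5.1] -> [-238.   91.   96.] [  0.1 -11.5  -0.1] rows 1.5
```

>>> {"fn": "jog_arm", "kwargs": {
  "motion": [-60,-1,24,0,-3,0,-120,-1,48,0,-6,0,-180,-1,72,0,-9,0,-238,-1,96,0,-11.5,0,-238,-1,96,0,-11.5,0,-238,40,96,0,-11.5,0,-238,75,96,0,-11.5,0,-238,85,96,0,-11.5,0,-238,85,96,0,-11.5,0,-238,85,96,0,-11.5,0]
}}

```text
time_s: 17.7
position: [0.5852, -0.1168, 0.0447]
tcp_rot: [[0.087, -0.001, 0.996], [-0.996, 0.001, 0.087], [-0.001, -1.0, -0.001]]
force: [-0.3, 3.7, 9.3]
opening: 0.569
```

```bash
python3 - <<'E'
from h import *
w=c2w(-60,62)
plan((*w,38,5.1))
p,d=cap("scene","b5"); c=cv2.resize(p[90:210,130:260],None,fx=5,fy=5,interpolation=cv2.INTER_CUBIC); cv2.imwrite(f"pics/b5.png",c[:,:,::-1])
E
```

```text
t 17.7 p [ 585.2 -116.8   44.7] F [-0.3  3.7  9.3] op 0.569 q [-22.  44.  94.   0.  42. -27.]
[ 585.2 -115.6   38.     5.1] -> [-1.  7.  0.] [ 0.1 -0.1 -0.1] rows 0.1
```

View pics/b5.png

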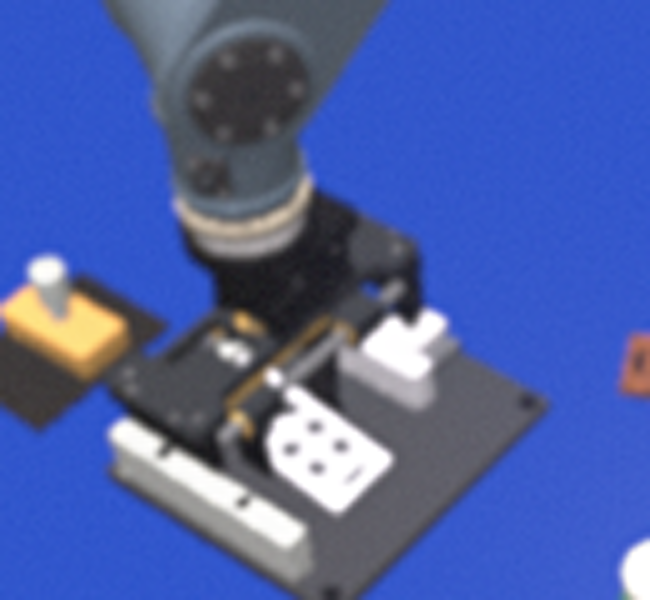

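There is 9 N of contact early, so the plate end probably rubs the end stop at y≈0. I'll lift, look, and place it further from the stop.

>>> {"fn": "jog_arm", "kwargs": {
  "motion": [0,-20,0,0,0,0,0,-50,0,0,0,0,-13,-50,0,0,0,0,-13,-50,0,0,0,0,-13,-50,0,0,0,0]
}}

```text
time_s: 18.38
position: [0.5835, -0.1033, 0.0929]
tcp_rot: [[0.089, -0.003, 0.996], [-0.996, 0.001, 0.089], [-0.001, -1.0, -0.003]]
force: [0.1, -0.0, -0.5]
opening: 0.569
```

```bash
python3 - <<'E'
from h import *
w=c2w(-60,75)
plan((*w,38,5.1))
p,d=cap("scene","b6"); c=cv2.resize(p[90:210,130:260],None,fx=5,fy=5,interpolation=cv2.INTER_CUBIC); cv2.imwrite(f"pics/b6.png",c[:,:,::-1])
E
```

```text
t 18.38 p [ 583.5 -103.3   92.9] F [ 0.1 -0.  -0.5] op 0.569 q [-21.  40.  93.  -0.  47. -26.]
[ 584.1 -102.6   38.     5.1] -> [-1. 55.  1.] [ 0.2  0.  -0.1] rows 0.9
```

View pics/b6.png

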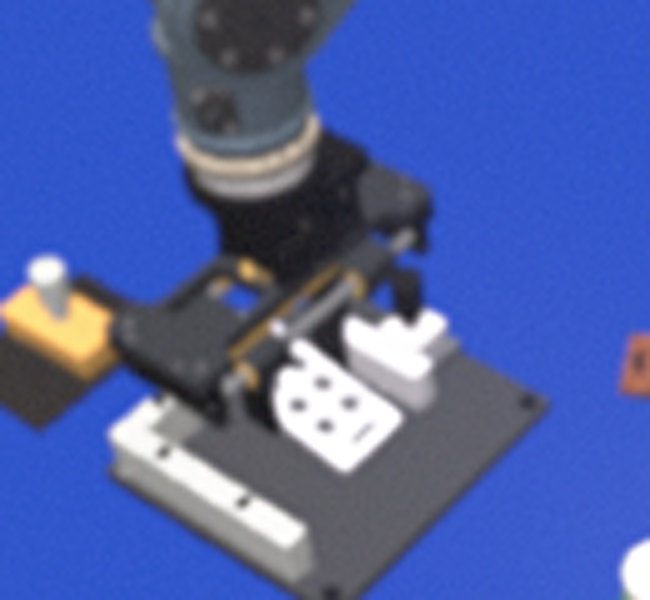

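The plate hangs level: its long edge is parallel to the fence top in the crop. Lowering it at y≈75.

>>> {"fn": "jog_arm", "kwargs": {
  "motion": [-1,25,1,0,0,0,-1,45,1,0,0,0,-1,50,1,0,0,0,-1,50,1,0,0,0,-1,50,1,0,0,0]
}}

```text
time_s: 19.05
position: [0.5859, -0.1026, 0.0449]
tcp_rot: [[0.089, 0.001, 0.996], [-0.996, -0.0, 0.089], [0.0, -1.0, 0.001]]
force: [0.3, -0.2, -1.6]
opening: 0.572
```

>>> {"fn": "jog_arm", "kwargs": {
  "motion": [0,5,0,0,0,0,0,5,0,0,0,0,0,5,0,0,0,0]
}}

```text
time_s: 19.42
position: [0.5865, -0.1033, 0.0402]
tcp_rot: [[0.089, 0.002, 0.996], [-0.996, -0.001, 0.089], [0.001, -1.0, 0.002]]
force: [0.7, -2.8, 2.5]
opening: 0.57
```

>>> {"fn": "jog_arm", "kwargs": {
  "motion": [0,0,0,0,0,0,0,0,0,0,0,0,0,0,0,0,0,0,0,-30,0,0,0,0,0,-80,0,0,0,0,0,-110,0,0,0,0,0,-110,0,0,0,0],
  "gripper": 0.72
}}

```text
time_s: 20.3
position: [0.5871, -0.1029, 0.1521]
tcp_rot: [[0.089, 0.005, 0.996], [-0.996, -0.002, 0.089], [0.002, -1.0, 0.005]]
force: [0.2, -0.2, -0.2]
opening: 0.719
```

```bash
python3 - <<'E'
from h import *
plan((450,209.5,130,-14.2),(450,209.5,25,-14.2))
p,d=cap("scene","b7"); c=cv2.resize(p[90:210,130:260],None,fx=5,fy=5,interpolation=cv2.INTER_CUBIC); cv2.imwrite(f"pics/b7.png",c[:,:,::-1])
for o in carriers("scene",p): print(np.round(o[:5],1),np.round(o[5]))
E
```

```text
t 20.3 p [ 587.1 -102.9  152.1] F [ 0.2 -0.2 -0.2] op 0.719 q [-21.  35.  91.   0.  54. -26.]
[450.  209.5 130.  -14.2] -> [-323.   21. -109.] [-0.3 19.3  0.1] rows 5.5
[450.  209.5  25.  -14.2] -> [-324.  126. -109.] [-0.3 19.3  0.1] rows 1.7
[451.  209.7  75.8  60.3 130.2] [298. 211.]
[620.1 213.7 -83.2  59.  127.4] [262. 250.]
[531.  360.2  88.1  59.9 126.9] [326. 259.]
```

View pics/b7.png

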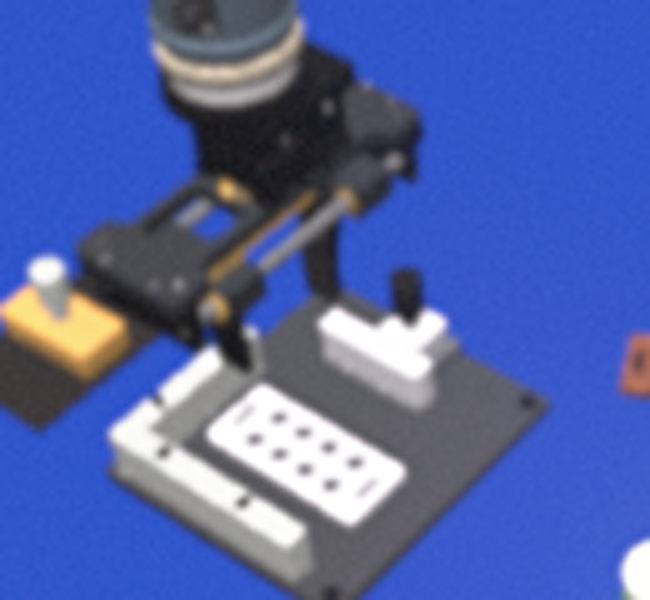

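Carrier D lies flat in the jig. Next is carrier C at (450,209). The jar is beside it, but the gripper body clears its lid by about 18 mm.

>>> {"fn": "jog_arm", "kwargs": {
  "motion": [-60,10,-20,0,4,0,-120,20,-40,0,8,0,-180,20,-60,0,12,0,-240,20,-80,0,16,0,-300,20,-100,0,19.3,0,-324,20,-109,0,19.3,0,-324,40,-109,0,19.3,0,-324,80,-109,0,19.3,0,-324,80,-109,0,19.3,0,-324,80,-109,0,19.3,0,-324,80,-109,0,19.3,0],
  "gripper": 0.8
}}

```text
time_s: 21.72
position: [0.4489, 0.2105, 0.0705]
tcp_rot: [[-0.246, 0.002, 0.969], [-0.969, 0.0, -0.246], [-0.001, -1.0, 0.002]]
force: [-0.4, 0.5, -0.3]
opening: 0.802
```

```bash
python3 - <<'E'
from h import *
plan((450,209.5,25,-14.2))
p,d=cap("scene","b8"); c=cv2.resize(p[150:270,210:370],None,fx=5,fy=5,interpolation=cv2.INTER_CUBIC); cv2.imwrite(f"pics/b8.png",c[:,:,::-1])
E
```

```text
t 21.73 p [448.9 210.5  70.5] F [-0.4  0.5 -0.3] op 0.802 q [ 12.  37. 108.   0.  34.  26.]
[450.  209.5  25.  -14.2] -> [ 1. 45.  1.] [-0.1 -0.  -0. ] rows 0.7
```

View pics/b8.png

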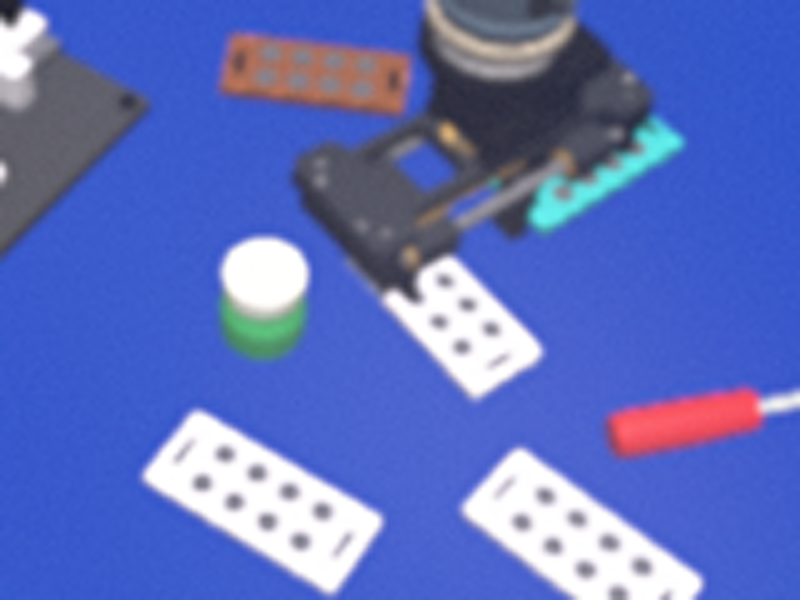

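>>> {"fn": "jog_arm", "kwargs": {
  "motion": [1,25,1,0,0,0,1,45,1,0,0,0,1,45,1,0,0,0,1,45,1,0,0,0]
}}

```text
time_s: 22.28
position: [0.4495, 0.2094, 0.0255]
tcp_rot: [[-0.245, 0.002, 0.969], [-0.969, 0.0, -0.245], [-0.001, -1.0, 0.001]]
force: [-0.2, -0.5, 0.8]
opening: 0.802
```

>>> {"fn": "jog_arm", "kwargs": {
  "motion": [0,0,0,0,0,0,0,0,0,0,0,0,0,0,0,0,0,0,0,0,0,0,0,0],
  "gripper": 0
}}

```text
time_s: 22.78
position: [0.4499, 0.2094, 0.0251]
tcp_rot: [[-0.245, 0.002, 0.969], [-0.969, 0.0, -0.245], [-0.001, -1.0, 0.002]]
force: [1.5, 0.0, 4.5]
opening: 0.564
```

>>> {"fn": "jog_arm", "kwargs": {
  "motion": [0,-20,0,0,0,0,0,-60,0,0,0,0,0,-115,0,0,0,0,0,-115,0,0,0,0,0,-115,0,0,0,0]
}}

```text
time_s: 23.4
position: [0.4479, 0.2091, 0.139]
tcp_rot: [[-0.245, -0.002, 0.969], [-0.969, -0.0, -0.245], [0.001, -1.0, -0.002]]
force: [-0.5, -0.1, -1.4]
opening: 0.567
```

```bash
python3 - <<'E'
from h import *
w=c2w(-60,75)
plan((*w,140,5.1),(*w,47,5.1))
E
```

```text
t 23.4 p [447.9 209.1 139. ] F [-0.5 -0.1 -1.4] op 0.567 q [ 12.  30. 106.   0.  44.  26.]
[ 584.1 -102.6  140.     5.1] -> [269.  -1. 209.] [  0.1 -19.3   0. ] rows 5.4
[ 584.1 -102.6   47.     5.1] -> [269.  92. 209.] [  0.1 -19.3   0. ] rows 1.5
```

>>> {"fn": "jog_arm", "kwargs": {
  "motion": [50,-1,40,0,-4,0,100,-1,80,0,-8,0,150,-1,120,0,-12,0,200,-1,160,0,-16,0,250,-1,195,0,-19.3,0,269,-1,209,0,-19.3,0,269,-1,209,0,-19.3,0,269,40,209,0,-19.3,0,269,70,209,0,-19.3,0,269,80,209,0,-19.3,0,269,80,209,0,-19.3,0,269,80,209,0,-19.3,0]
}}

```text
time_s: 24.9
position: [0.5861, -0.1024, 0.0605]
tcp_rot: [[0.089, 0.002, 0.996], [-0.996, -0.0, 0.089], [0.001, -1.0, 0.001]]
force: [0.2, 0.2, -1.4]
opening: 0.566
```

```bash
python3 - <<'E'
from h import *
w=c2w(-60,75)
plan((*w,47,5.1))
p,d=cap("scene","b9"); c=cv2.resize(p[90:210,130:260],None,fx=5,fy=5,interpolation=cv2.INTER_CUBIC); cv2.imwrite(f"pics/b9.png",c[:,:,::-1])
E
```

```text
t 24.9 p [ 586.1 -102.4   60.5] F [ 0.2  0.2 -1.4] op 0.566 q [-21.  43.  94.   0.  43. -26.]
[ 584.1 -102.6   47.     5.1] -> [ 0. 14. -2.] [-0.1  0.   0. ] rows 0.2
```

View pics/b9.png

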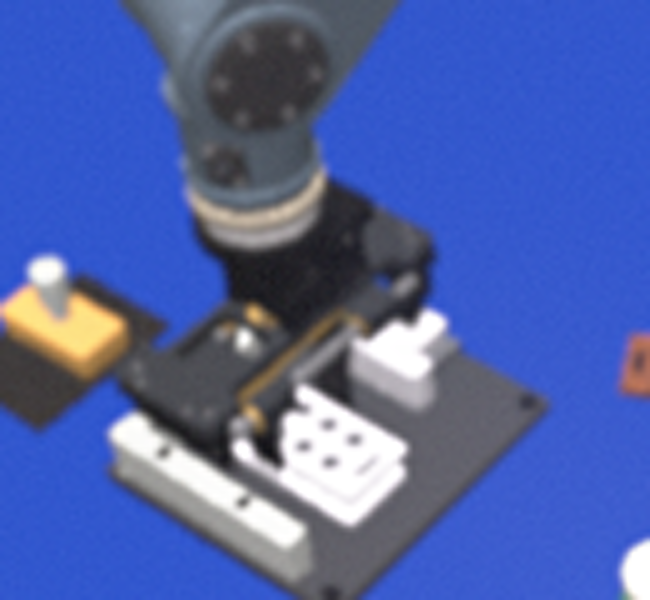

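The held plate is level above the first one. Lowering it and releasing.

>>> {"fn": "jog_arm", "kwargs": {
  "motion": [0,8,-2,0,0,0,0,13,-2,0,0,0,0,13,-2,0,0,0,0,13,-2,0,0,0]
}}

```text
time_s: 25.45
position: [0.5836, -0.1031, 0.0465]
tcp_rot: [[0.089, -0.0, 0.996], [-0.996, 0.0, 0.089], [-0.0, -1.0, -0.0]]
force: [1.1, -0.7, -0.9]
opening: 0.568
```

>>> {"fn": "jog_arm", "kwargs": {
  "motion": [0,0,0,0,0,0,0,0,0,0,0,0,0,0,0,0,0,0,0,-30,0,0,0,0,0,-80,0,0,0,0,0,-100,0,0,0,0,0,-100,0,0,0,0],
  "gripper": 0.72
}}

```text
time_s: 26.32
position: [0.5847, -0.1034, 0.1485]
tcp_rot: [[0.089, 0.004, 0.996], [-0.996, -0.002, 0.089], [0.002, -1.0, 0.004]]
force: [0.6, 0.1, -0.5]
opening: 0.72
```

```bash
python3 - <<'E'
from h import *
p,d=cap("scene","b10"); c=cv2.resize(p[90:210,130:260],None,fx=5,fy=5,interpolation=cv2.INTER_CUBIC); cv2.imwrite(f"pics/b10.png",c[:,:,::-1])
for o in carriers("scene",p): print(np.round(o[:5],1),np.round(o[5]))
plan((619,213.5,150,6.8),(619,213.5,70,6.8))
E
```

```text
[620.1 213.7 -83.3  58.9 127.3] [262. 250.]
[530.9 360.3  88.5  59.8 126.8] [326. 259.]
t 26.38 p [ 583.7 -103.   147. ] F [ 0.3 -0.4  0.3] op 0.72 q [-21.  35.  92.  -0.  53. -26.]
[619.  213.5 150.    6.8] -> [-312.   -3.   63.] [-0.1 -1.7  0. ] rows 5.1
[619.  213.5  70.    6.8] -> [-312.   77.   63.] [-0.1 -1.7  0. ] rows 1.3
```

View pics/b10.png

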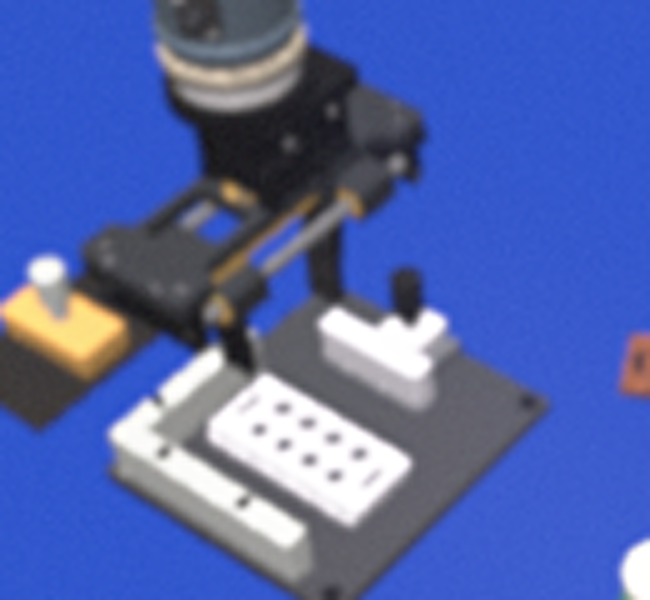

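>>> {"fn": "jog_arm", "kwargs": {
  "motion": [-60,-3,12,0,0,0,-120,-3,24,0,0,0,-180,-3,36,0,-1.7,0,-240,-3,48,0,-1.7,0,-300,-3,60,0,-1.7,0,-312,-3,63,0,-1.7,0,-312,30,63,0,-1.7,0,-312,77,63,0,-1.7,0,-312,77,63,0,-1.7,0,-312,77,63,0,-1.7,0,-312,77,63,0,-1.7,0],
  "gripper": 0.8
}}

```text
time_s: 27.75
position: [0.62, 0.2131, 0.0715]
tcp_rot: [[0.118, 0.004, 0.993], [-0.993, 0.0, 0.118], [-0.0, -1.0, 0.004]]
force: [0.6, -0.3, 0.4]
opening: 0.799
```

```bash
python3 - <<'E'
from h import *
plan((619,213.5,25,6.8))
p,d=cap("scene","b11"); c=cv2.resize(p[150:280,210:370],None,fx=4,fy=4,interpolation=cv2.INTER_CUBIC); cv2.imwrite(f"pics/b11.png",c[:,:,::-1])
E
```

```text
t 27.75 p [620.  213.1  71.5] F [ 0.6 -0.3  0.4] op 0.799 q [ 9. 45. 84. -0. 50.  2.]
[619.  213.5  25.    6.8] -> [-0. 47. -1.] [-0.2 -0.  -0. ] rows 0.7
```

View pics/b11.png

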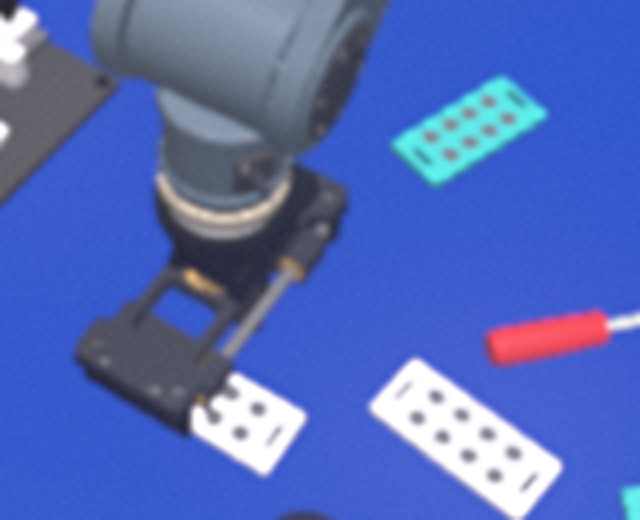

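>>> {"fn": "jog_arm", "kwargs": {
  "motion": [0,25,-1,0,0,0,0,46,-1,0,0,0,0,46,-1,0,0,0,0,46,-1,0,0,0]
}}

```text
time_s: 28.3
position: [0.6176, 0.2133, 0.0236]
tcp_rot: [[0.118, 0.0, 0.993], [-0.993, 0.0, 0.118], [-0.0, -1.0, 0.0]]
force: [0.3, 0.3, -0.6]
opening: 0.8
```

>>> {"fn": "jog_arm", "kwargs": {
  "motion": [0,0,0,0,0,0,0,0,0,0,0,0,0,0,0,0,0,0,0,0,0,0,0,0],
  "gripper": 0
}}

```text
time_s: 28.8
position: [0.6179, 0.2133, 0.0237]
tcp_rot: [[0.118, 0.001, 0.993], [-0.993, 0.0, 0.118], [-0.0, -1.0, 0.001]]
force: [1.1, -0.2, -0.1]
opening: 0.57
```

>>> {"fn": "jog_arm", "kwargs": {
  "motion": [0,-20,0,0,0,0,0,-60,0,0,0,0,0,-115,0,0,0,0,0,-115,0,0,0,0,0,-115,0,0,0,0]
}}

```text
time_s: 29.42
position: [0.617, 0.2132, 0.1392]
tcp_rot: [[0.118, -0.0, 0.993], [-0.993, -0.0, 0.118], [0.0, -1.0, -0.0]]
force: [0.1, -0.5, -1.5]
opening: 0.569
```

```bash
python3 - <<'E'
from h import *
w=c2w(-60,75)
plan((*w,140,5.1),(*w,55,5.1))
E
```

```text
t 29.43 p [617.  213.2 139.2] F [ 0.1 -0.5 -1.5] op 0.569 q [ 9. 39. 83. -0. 58.  2.]
[ 584.1 -102.6  140.     5.1] -> [310.  -1. -70.] [0.  1.7 0. ] rows 5.1
[ 584.1 -102.6   55.     5.1] -> [310.  84. -70.] [0.  1.7 0. ] rows 1.4
```

>>> {"fn": "jog_arm", "kwargs": {
  "motion": [60,-1,-14,0,0,0,120,-1,-28,0,1,0,180,-1,-42,0,1.7,0,240,-1,-56,0,1.7,0,300,-1,-68,0,1.7,0,310,-1,-70,0,1.7,0,310,-1,-70,0,1.7,0,310,40,-70,0,1.7,0,310,72,-70,0,1.7,0,310,72,-70,0,1.7,0,310,72,-70,0,1.7,0,310,72,-70,0,1.7,0]
}}

```text
time_s: 30.92
position: [0.5859, -0.1025, 0.068]
tcp_rot: [[0.09, 0.003, 0.996], [-0.996, -0.001, 0.09], [0.001, -1.0, 0.003]]
force: [0.9, -0.0, -0.5]
opening: 0.571
```

```bash
python3 - <<'E'
from h import *
w=c2w(-60,75)
plan((*w,54,5.1))
p,d=cap("scene","b12"); c=cv2.resize(p[90:210,130:260],None,fx=5,fy=5,interpolation=cv2.INTER_CUBIC); cv2.imwrite(f"pics/b12.png",c[:,:,::-1])
E
```

```text
t 30.93 p [ 585.9 -102.5   68. ] F [ 0.9 -0.  -0.5] op 0.571 q [-21.  42.  94.   0.  44. -26.]
[ 584.1 -102.6   54.     5.1] -> [-0. 14. -2.] [-0.1  0.   0.1] rows 0.2
```

View pics/b12.png

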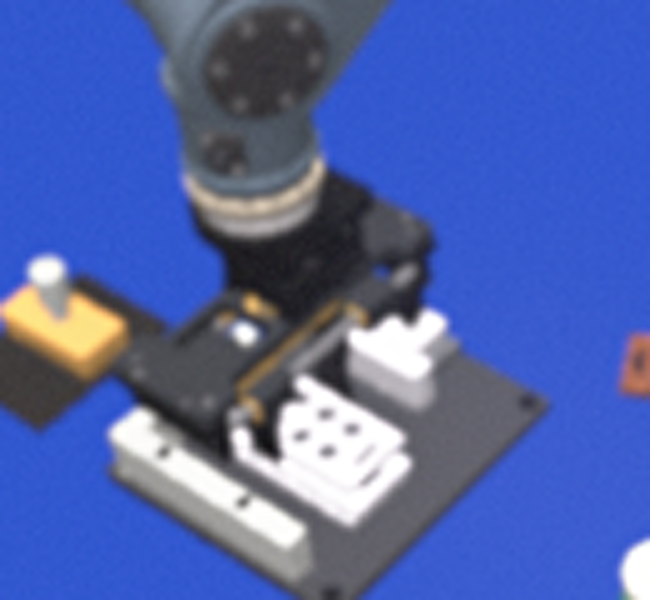

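>>> {"fn": "jog_arm", "kwargs": {
  "motion": [0,8,-1,0,0,0,0,14,-1,0,0,0,0,14,-1,0,0,0,0,14,-1,0,0,0]
}}

```text
time_s: 31.48
position: [0.5836, -0.103, 0.0523]
tcp_rot: [[0.089, -0.0, 0.996], [-0.996, 0.0, 0.089], [-0.0, -1.0, -0.0]]
force: [0.0, 0.2, -0.8]
opening: 0.569
```

>>> {"fn": "jog_arm", "kwargs": {
  "motion": [0,0,0,0,0,0,0,0,0,0,0,0,0,0,0,0,0,0,0,-30,0,0,0,0,0,-70,0,0,0,0,0,-92,0,0,0,0,0,-92,0,0,0,0],
  "gripper": 0.72
}}

```text
time_s: 32.35
position: [0.5851, -0.1034, 0.1465]
tcp_rot: [[0.089, 0.004, 0.996], [-0.996, -0.002, 0.089], [0.002, -1.0, 0.004]]
force: [0.3, -0.6, -0.2]
opening: 0.717
```

```bash
python3 - <<'E'
from h import *
p,d=cap("scene","b13"); c=cv2.resize(p[90:210,130:260],None,fx=5,fy=5,interpolation=cv2.INTER_CUBIC); cv2.imwrite(f"pics/b13.png",c[:,:,::-1])
for o in carriers("scene",p): print(np.round(o[:5],1),np.round(o[5]))
plan((529.5,360,150,-1.6),(529.5,360,70,-1.6))
E
```

```text
[356.   36.7 -58.3  58.  118.2] [273. 164.]
[531.  360.3  88.5  60.  126.8] [326. 259.]
t 32.4 p [ 584.  -103.   145.1] F [-0.5 -0.4 -0.2] op 0.716 q [-21.  35.  92.  -0.  53. -26.]
[529.5 360.  150.   -1.6] -> [-466.   -5.  -13.] [-0.1  6.7  0. ] rows 7.5
[529.5 360.   70.   -1.6] -> [-466.   75.  -13.] [-0.1  6.7  0. ] rows 1.3
```

View pics/b13.png

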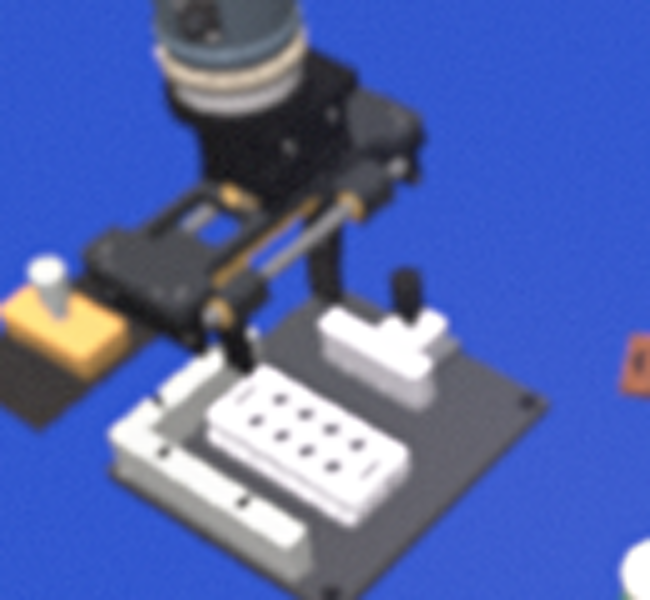

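Three plates are stacked. Last is carrier B at (529,360).

>>> {"fn": "jog_arm", "kwargs": {
  "motion": [-60,-5,-2,0,1,0,-120,-5,-4,0,2,0,-180,-5,-5,0,3,0,-240,-5,-7,0,4,0,-300,-5,-9,0,5,0,-360,-5,-10,0,6,0,-420,-5,-12,0,6.7,0,-466,-5,-13,0,6.7,0,-466,30,-13,0,6.7,0,-466,75,-13,0,6.7,0,-466,75,-13,0,6.7,0,-466,75,-13,0,6.7,0,-466,75,-13,0,6.7,0],
  "gripper": 0.8
}}

```text
time_s: 34.02
position: [0.5308, 0.3604, 0.0714]
tcp_rot: [[-0.028, 0.003, 1.0], [-1.0, 0.001, -0.028], [-0.002, -1.0, 0.003]]
force: [-0.4, -0.8, -0.1]
opening: 0.793
```

```bash
python3 - <<'E'
from h import *
plan((529.5,360,25,-1.6))
p,d=cap("scene","b14"); c=cv2.resize(p[150:300,230:420],None,fx=4,fy=4,interpolation=cv2.INTER_CUBIC); cv2.imwrite(f"pics/b14.png",c[:,:,::-1])
E
```

```text
t 34.02 p [530.8 360.4  71.4] F [-0.4 -0.8 -0.1] op 0.793 q [24. 44. 87.  0. 49. 26.]
[529.5 360.   25.   -1.6] -> [ 1. 46. -1.] [-0.2 -0.  -0.1] rows 0.7
```

View pics/b14.png

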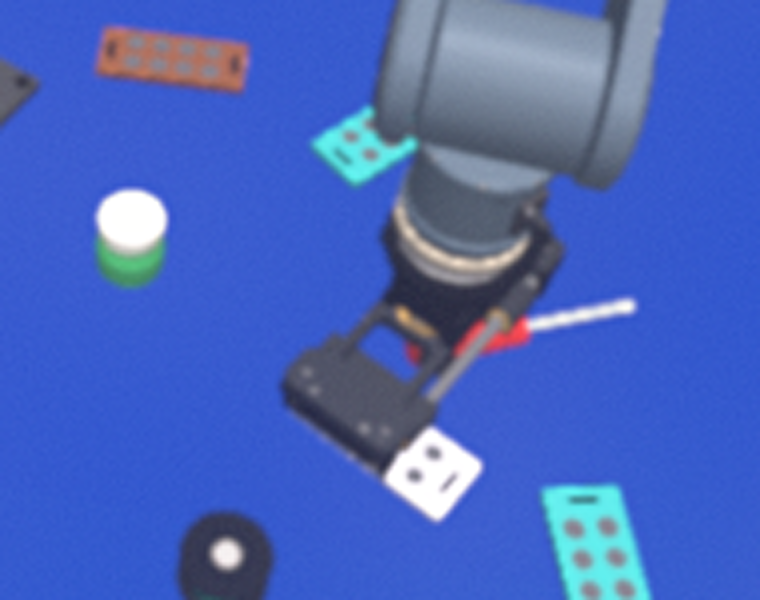

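>>> {"fn": "jog_arm", "kwargs": {
  "motion": [1,25,-1,0,0,0,1,46,-1,0,0,0,1,46,-1,0,0,0,1,46,-1,0,0,0]
}}

```text
time_s: 34.58
position: [0.5285, 0.3591, 0.0236]
tcp_rot: [[-0.028, 0.0, 1.0], [-1.0, 0.0, -0.028], [-0.0, -1.0, 0.0]]
force: [0.6, -0.3, -0.5]
opening: 0.799
```

>>> {"fn": "jog_arm", "kwargs": {
  "motion": [0,0,0,0,0,0,0,0,0,0,0,0,0,0,0,0,0,0,0,0,0,0,0,0],
  "gripper": 0
}}

```text
time_s: 35.08
position: [0.5287, 0.3591, 0.0237]
tcp_rot: [[-0.028, 0.001, 1.0], [-1.0, 0.0, -0.028], [-0.0, -1.0, 0.001]]
force: [0.6, -0.1, 0.3]
opening: 0.567
```

>>> {"fn": "jog_arm", "kwargs": {
  "motion": [0,-20,0,0,0,0,0,-60,0,0,0,0,0,-125,0,0,0,0,0,-125,0,0,0,0,0,-125,0,0,0,0]
}}

```text
time_s: 35.7
position: [0.5279, 0.359, 0.1495]
tcp_rot: [[-0.028, 0.0, 1.0], [-1.0, 0.0, -0.028], [-0.0, -1.0, 0.0]]
force: [-0.8, -0.1, -1.1]
opening: 0.571
```

```bash
python3 - <<'E'
from h import *
w=c2w(-60,75)
plan((*w,150,5.1),(*w,75,5.1))
p,d=cap("scene","b15"); c=cv2.resize(p[110:300,110:420],(775,475),interpolation=cv2.INTER_CUBIC); cv2.imwrite(f"pics/b15.png",c[:,:,::-1])
E
```

```text
t 35.7 p [527.9 359.  149.5] F [-0.8 -0.1 -1.1] op 0.571 q [24. 38. 85.  0. 57. 26.]
[ 584.1 -102.6  150.     5.1] -> [460.  -1.  69.] [-0.  -6.7 -0. ] rows 7.4
[ 584.1 -102.6   75.     5.1] -> [460.  74.  69.] [-0.  -6.7 -0. ] rows 1.2
```

View pics/b15.png

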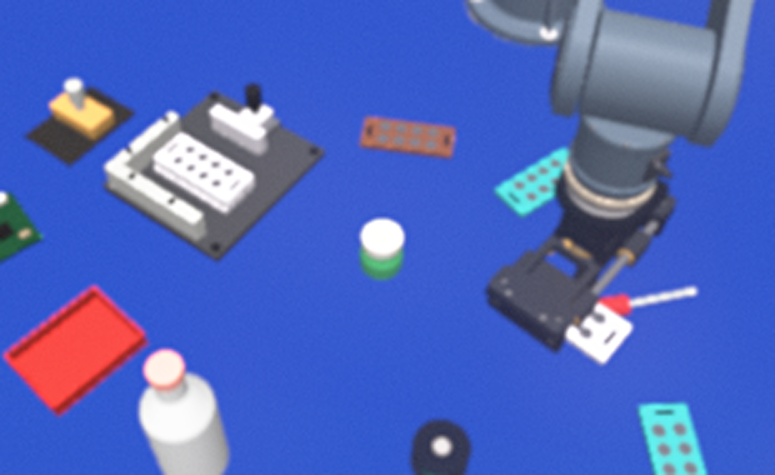

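>>> {"fn": "jog_arm", "kwargs": {
  "motion": [60,-1,9,0,-1,0,120,-1,18,0,-2,0,180,-1,27,0,-3,0,240,-1,36,0,-4,0,300,-1,45,0,-5,0,360,-1,54,0,-6,0,420,-1,63,0,-6.7,0,460,-1,69,0,-6.7,0,460,-1,69,0,-6.7,0,460,40,69,0,-6.7,0,460,74,69,0,-6.7,0,460,74,69,0,-6.7,0,460,74,69,0,-6.7,0,460,74,69,0,-6.7,0]
}}

```text
time_s: 37.5
position: [0.5854, -0.1025, 0.0759]
tcp_rot: [[0.089, 0.002, 0.996], [-0.996, -0.001, 0.089], [0.001, -1.0, 0.002]]
force: [-0.0, -0.6, -0.6]
opening: 0.565
```

```bash
python3 - <<'E'
from h import *
w=c2w(-60,75)
plan((*w,62,5.1))
p,d=cap("scene","b16"); c=cv2.resize(p[90:210,130:260],None,fx=5,fy=5,interpolation=cv2.INTER_CUBIC); cv2.imwrite(f"pics/b16.png",c[:,:,::-1])
E
```

```text
t 37.5 p [ 585.4 -102.5   75.9] F [-0.  -0.6 -0.6] op 0.565 q [-21.  41.  94.   0.  45. -26.]
[ 584.1 -102.6   62.     5.1] -> [-0. 14. -1.] [-0.1  0.   0.1] rows 0.2
```

View pics/b16.png

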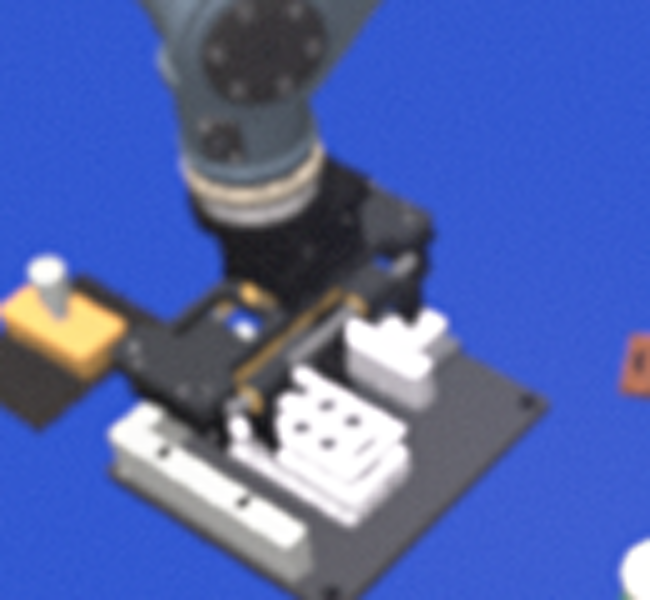

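>>> {"fn": "jog_arm", "kwargs": {
  "motion": [0,8,-1,0,0,0,0,14,-1,0,0,0,0,14,-1,0,0,0,0,14,-1,0,0,0]
}}

```text
time_s: 38.05
position: [0.5834, -0.1028, 0.0604]
tcp_rot: [[0.089, -0.0, 0.996], [-0.996, 0.0, 0.089], [-0.0, -1.0, -0.0]]
force: [1.0, -0.9, -0.8]
opening: 0.572
```

>>> {"fn": "jog_arm", "kwargs": {
  "motion": [0,0,0,0,0,0,0,0,0,0,0,0,0,0,0,0,0,0,0,-30,0,0,0,0,0,-70,0,0,0,0,0,-92,0,0,0,0,0,-92,0,0,0,0],
  "gripper": 0.72
}}

```text
time_s: 38.92
position: [0.5848, -0.1032, 0.1545]
tcp_rot: [[0.089, 0.004, 0.996], [-0.996, -0.002, 0.089], [0.002, -1.0, 0.004]]
force: [0.2, -0.1, -0.2]
opening: 0.72
```

```bash
python3 - <<'E'
from h import *
p,d=cap("scene","b17"); c=cv2.resize(p[90:210,110:260],None,fx=5,fy=5,interpolation=cv2.INTER_CUBIC); cv2.imwrite(f"pics/b17.png",c[:,:,::-1])
for o in carriers("scene",p,.044): print(np.round(o[:5],1),np.round(o[5]))
w=c2w(-173,65)
plan((*w,150,5.1),(*w,70,5.1))
E
```

```text
[383.7  56.8 -58.3  55.5 113.1] [273. 164.]
t 38.98 p [ 583.7 -102.8  153.1] F [ 0.6  0.5 -0.4] op 0.72 q [-21.  34.  92.   0.  54. -26.]
[ 472.4 -122.6  150.     5.1] -> [  10.    3. -113.] [-0.1 -0.   0. ] rows 1.8
[ 472.4 -122.6   70.     5.1] -> [  10.   83. -113.] [-0.1 -0.   0. ] rows 1.3
```

View pics/b17.png

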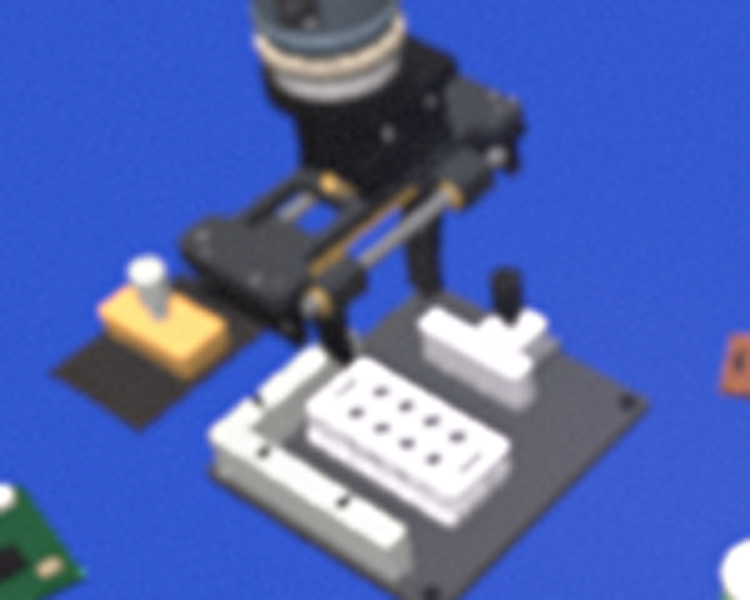

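All four carriers lie flat and stacked. Now I'll grip the jaw knob with the fingers along the jig's x and push.

>>> {"fn": "jog_arm", "kwargs": {
  "motion": [5,0,-55,0,0,0,10,0,-113,0,0,0,10,0,-113,0,0,0,10,40,-113,0,0,0,10,70,-113,0,0,0,10,80,-113,0,0,0,10,80,-113,0,0,0,10,80,-113,0,0,0],
  "gripper": 0.6
}}

```text
time_s: 39.98
position: [0.4726, -0.123, 0.0731]
tcp_rot: [[0.089, 0.001, 0.996], [-0.996, -0.001, 0.089], [0.001, -1.0, 0.001]]
force: [-0.1, 0.4, 0.6]
opening: 0.603
```

>>> {"fn": "jog_arm", "kwargs": {
  "motion": [0,0,0,0,0,0,0,0,0,0,0,0,0,0,0,0,0,0,0,0,0,0,0,0,0,0,0,0,0,0],
  "gripper": 0
}}

```text
time_s: 40.6
position: [0.475, -0.1227, 0.0729]
tcp_rot: [[0.087, 0.007, 0.996], [-0.996, -0.001, 0.087], [0.001, -1.0, 0.007]]
force: [7.2, 5.2, -1.9]
opening: 0.247
```

```bash
python3 - <<'E'
from h import *
plan((*c2w(-92,65),71,5.1)); s=bot.read_state(); print(w2c(s['position'][:2]*1000))
p,d=cap("scene","c1"); c=cv2.resize(p[90:210,110:260],None,fx=5,fy=5,interpolation=cv2.INTER_CUBIC); cv2.imwrite(f"pics/c1.png",c[:,:,::-1])
E
```

```text
t 40.6 p [ 475.  -122.7   72.9] F [ 7.2  5.2 -1.9] op 0.247 q [-28.  37. 109.   0.  34. -33.]
[ 553.1 -115.4   71.     5.1] -> [-0.  2. 78.] [-0.4 -0.1  0.1] rows 1.3
[-170.43567413   64.70005416]
```

View pics/c1.png

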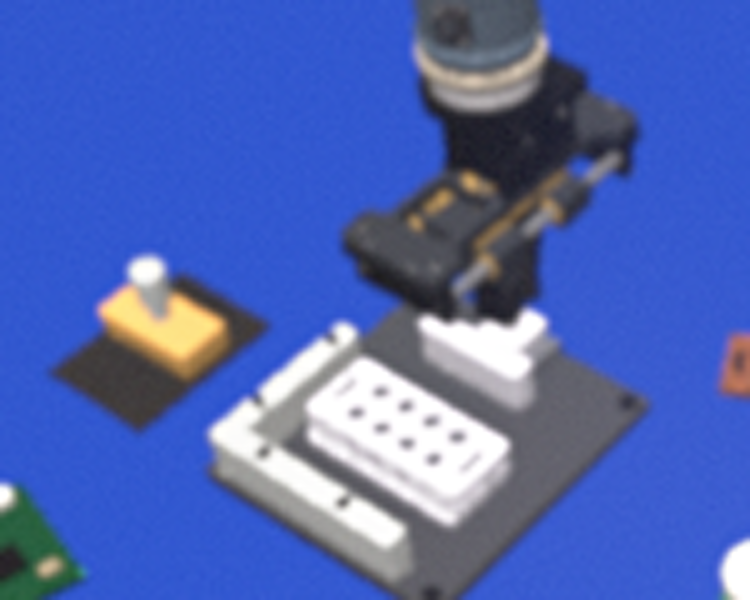

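>>> {"fn": "jog_arm", "kwargs": {
  "motion": [0,0,8,0,0,0,0,0,16,0,0,0,0,0,24,0,0,0,0,0,32,0,0,0,0,0,40,0,0,0,0,0,46,0,0,0,0,0,52,0,0,0,0,0,58,0,0,0,0,0,64,0,0,0,0,0,70,0,0,0,0,0,74,0,0,0,0,0,76,0,0,0,0,0,76,0,0,0]
}}

```text
time_s: 42.28
position: [0.5458, -0.116, 0.0729]
tcp_rot: [[0.09, -0.004, 0.996], [-0.996, 0.0, 0.09], [-0.001, -1.0, -0.004]]
force: [-5.9, -2.3, 7.3]
opening: 0.241
```

```bash
python3 - <<'E'
from h import *
plan(); s=bot.read_state(); print(w2c(s['position'][:2]*1000))
p,d=cap("scene","c2"); c=cv2.resize(p[90:210,110:260],None,fx=5,fy=5,interpolation=cv2.INTER_CUBIC); cv2.imwrite(f"pics/c2.png",c[:,:,::-1])
E
```

```text
t 42.27 p [ 545.8 -116.    72.9] F [-5.9 -2.3  7.3] op 0.241 q [-23.  40.  99.  -0.  41. -28.]
[-99.31937496  65.09424994]
```

View pics/c2.png

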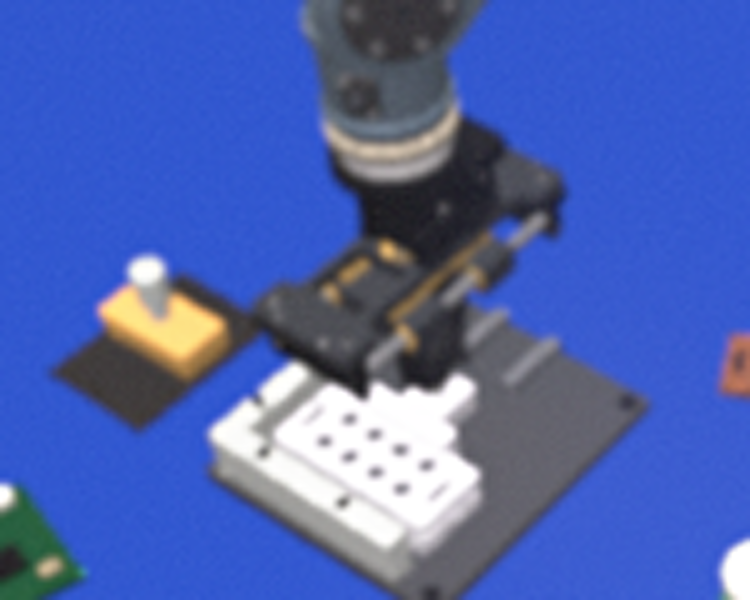

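>>> {"fn": "jog_arm", "kwargs": {
  "motion": [0,0,2,0,0,0,0,0,4,0,0,0,0,0,6,0,0,0,0,0,7,0,0,0,0,0,7,0,0,0]
}}

```text
time_s: 42.95
position: [0.5524, -0.1153, 0.0728]
tcp_rot: [[0.09, -0.005, 0.996], [-0.996, 0.001, 0.09], [-0.001, -1.0, -0.005]]
force: [-6.3, -2.2, 7.2]
opening: 0.243
```

```bash
python3 - <<'E'
from h import *
plan(); s=bot.read_state(); print(w2c(s['position'][:2]*1000))
E
```

```text
t 42.95 p [ 552.4 -115.3   72.8] F [-6.3 -2.2  7.2] op 0.243 q [-23.  40.  98.  -0.  42. -28.]
[-92.64535297  65.14386754]
```

>>> {"fn": "jog_arm", "kwargs": {
  "motion": [0,0,0,0,0,0,0,0,0,0,0,0,0,0,0,0,0,0,0,-40,0,0,0,0,0,-80,0,0,0,0,0,-80,0,0,0,0,0,-80,0,0,0,0],
  "gripper": 0.6
}}

```text
time_s: 43.82
position: [0.5541, -0.1151, 0.1521]
tcp_rot: [[0.089, -0.001, 0.996], [-0.996, 0.0, 0.089], [-0.001, -1.0, -0.001]]
force: [0.3, 0.2, -0.9]
opening: 0.604
```

```bash
python3 - <<'E'
from h import *
w=c2w(-27,172)
plan((*w,150,5.1),(*w,37,5.1))
p,d=cap("scene","c3"); c=cv2.resize(p[90:210,110:260],None,fx=5,fy=5,interpolation=cv2.INTER_CUBIC); cv2.imwrite(f"pics/c3.png",c[:,:,::-1])
E
```

```text
t 43.83 p [ 554.1 -115.1  152.1] F [ 0.3  0.2 -0.9] op 0.604 q [-23.  33.  96.   0.  52. -28.]
[608.3  -3.1 150.    5.1] -> [-107.    2.   64.] [ 0.  0. -0.] rows 2.0
[608.3  -3.1  37.    5.1] -> [-107.  115.   64.] [ 0.  0. -0.] rows 1.8
```

View pics/c3.png

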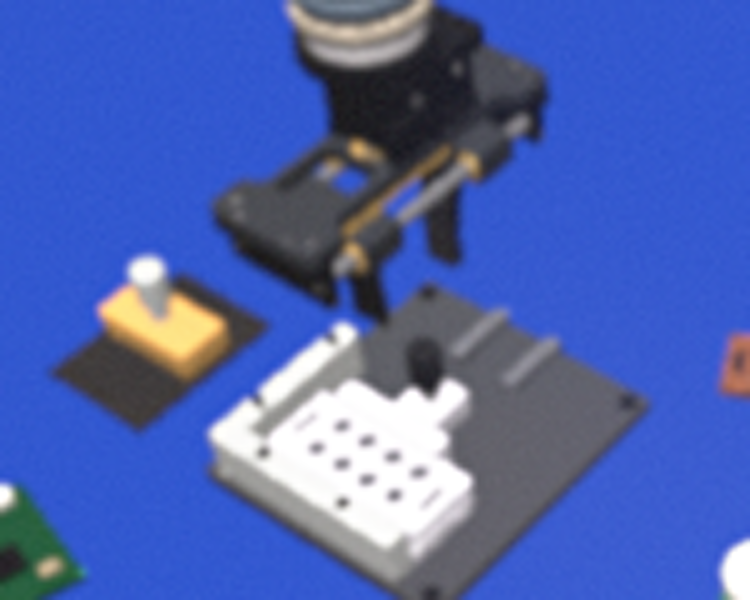

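>>> {"fn": "jog_arm", "kwargs": {
  "motion": [-50,0,30,0,0,0,-107,2,64,0,0,0,-107,2,64,0,0,0,-107,50,64,0,0,0,-107,95,64,0,0,0,-107,95,64,0,0,0,-107,95,64,0,0,0,-107,95,64,0,0,0],
  "gripper": 0
}}

```text
time_s: 44.88
position: [0.6101, -0.0037, 0.0595]
tcp_rot: [[0.088, 0.004, 0.996], [-0.996, -0.001, 0.088], [0.001, -1.0, 0.003]]
force: [0.0, 0.3, 0.7]
opening: 0.002
```

```bash
python3 - <<'E'
from h import *
w=c2w(-27,172)
plan((*w,36,5.1)); s=bot.read_state(); print(w2c(s['position'][:2]*1000))
p,d=cap("scene","c4"); c=cv2.resize(p[90:210,110:260],None,fx=5,fy=5,interpolation=cv2.INTER_CUBIC); cv2.imwrite(f"pics/c4.png",c[:,:,::-1])
E
```

```text
t 44.88 p [610.1  -3.7  59.5] F [0.  0.3 0.7] op 0.002 q [-11.  43.  92.  -0.  45. -16.]
[608.3  -3.1  36.    5.1] -> [-1. 23. -2.] [-0.2 -0.   0.1] rows 0.4
[-25.30097571 171.24230017]
```

View pics/c4.png

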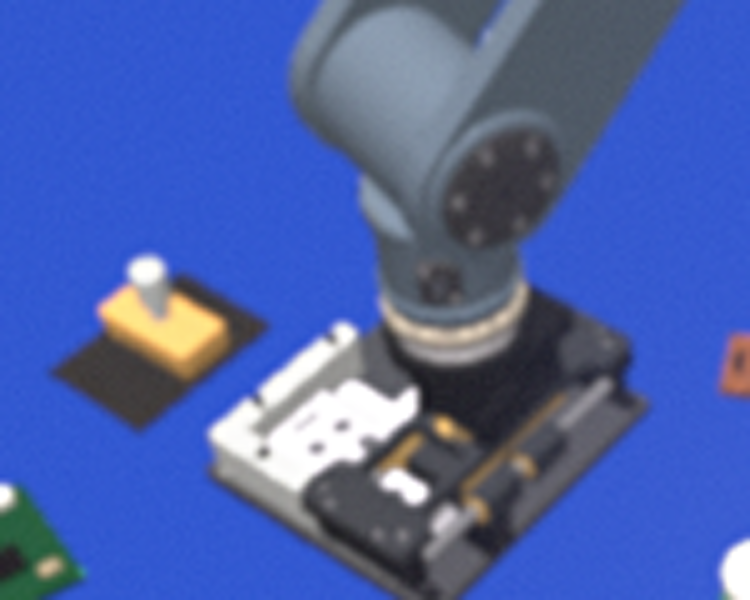

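>>> {"fn": "jog_arm", "kwargs": {
  "motion": [0,12,-1,0,0,0,0,22,-1,0,0,0,0,22,-1,0,0,0,0,22,-1,0,0,0,10,22,-1,0,0,0,20,22,-1,0,0,0,25,22,-1,0,0,0,30,22,-1,0,0,0,34,22,-1,0,0,0,36,22,-1,0,0,0,36,22,-1,0,0,0]
}}

```text
time_s: 46.3
position: [0.6112, -0.0389, 0.0357]
tcp_rot: [[0.089, 0.001, 0.996], [-0.996, 0.0, 0.089], [-0.0, -1.0, 0.001]]
force: [2.5, 4.4, 1.9]
opening: 0.005
```

```bash
python3 - <<'E'
from h import *
plan(); s=bot.read_state(); print(w2c(s['position'][:2]*1000))
p,d=cap("scene","c5"); c=cv2.resize(p[90:210,110:260],None,fx=5,fy=5,interpolation=cv2.INTER_CUBIC); cv2.imwrite(f"pics/c5.png",c[:,:,::-1])
E
```

```text
t 46.3 p [611.2 -38.9  35.7] F [2.5 4.4 1.9] op 0.005 q [-14.  46.  92.   0.  43. -19.]
[-27.35102813 136.09778287]
```

View pics/c5.png

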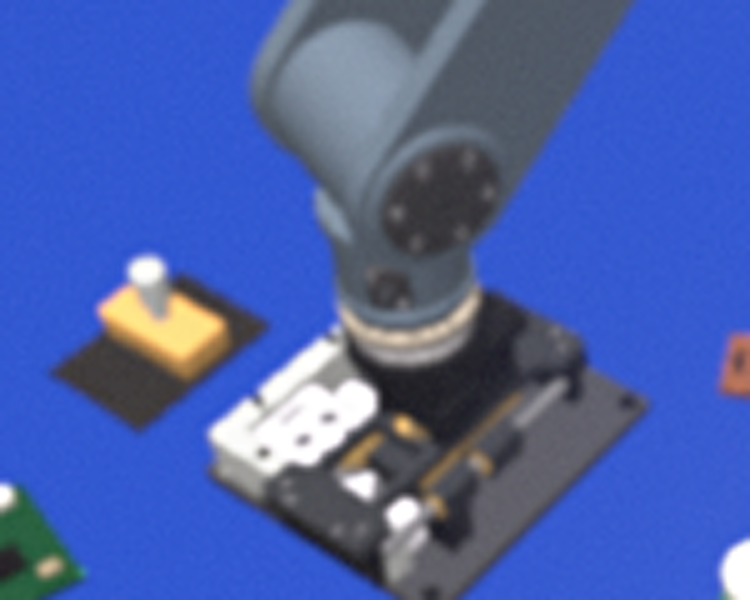

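>>> {"fn": "jog_arm", "kwargs": {
  "motion": [2,0,0,0,0,0,4,0,0,0,0,0,5,0,0,0,0,0,6,0,0,0,0,0,6,0,0,0,0,0]
}}

```text
time_s: 46.98
position: [0.6116, -0.0434, 0.0357]
tcp_rot: [[0.088, 0.0, 0.996], [-0.996, 0.002, 0.088], [-0.002, -1.0, 0.0]]
force: [2.3, 7.6, 1.6]
opening: 0.003
```

>>> {"fn": "jog_arm", "kwargs": {
  "motion": [1,0,0,0,0,0,2,0,0,0,0,0,2,0,0,0,0,0]
}}

```text
time_s: 47.35
position: [0.6116, -0.0437, 0.0357]
tcp_rot: [[0.088, -0.0, 0.996], [-0.996, 0.004, 0.088], [-0.004, -1.0, 0.0]]
force: [2.6, 13.6, 1.7]
opening: 0.007
```

```bash
python3 - <<'E'
from h import *
plan(); s=bot.read_state(); print(w2c(s['position'][:2]*1000))
E
```

```text
t 47.35 p [611.6 -43.7  35.7] F [ 2.6 13.6  1.7] op 0.007 q [-15.  46.  92.   0.  43. -20.]
[-27.34539365 131.22827246]
```

>>> {"fn": "jog_arm", "kwargs": {
  "motion": [2,0,0,0,0,0,4,0,0,0,0,0,4,0,0,0,0,0,4,0,0,0,0,0]
}}

```text
time_s: 47.85
position: [0.6116, -0.0439, 0.0358]
tcp_rot: [[0.087, -0.001, 0.996], [-0.996, 0.009, 0.087], [-0.009, -1.0, -0.0]]
force: [4.0, 24.8, 4.4]
opening: 0.007
```

>>> {"fn": "jog_arm", "kwargs": {
  "motion": [-10,0,0,0,0,0,-25,0,0,0,0,0,-35,0,0,0,0,0,-35,-50,0,0,0,0,-35,-110,0,0,0,0,-35,-110,0,0,0,0]
}}

```text
time_s: 48.6
position: [0.6124, -0.0171, 0.1506]
tcp_rot: [[0.089, 0.011, 0.996], [-0.996, -0.003, 0.089], [0.004, -1.0, 0.011]]
force: [-0.1, 0.1, 0.1]
opening: 0.005
```

```bash
python3 - <<'E'
from h import *
w=c2w(-91,65)
plan((*w,145,5.1),(*w,73,5.1))
p,d=cap("scene","c6"); c=cv2.resize(p[110:210,110:240],None,fx=6,fy=6,interpolation=cv2.INTER_CUBIC); cv2.imwrite(f"pics/c6.png",c[:,:,::-1])
E
```

```text
t 48.6 p [612.4 -17.1 150.6] F [-0.1  0.1  0.1] op 0.005 q [-12.  36.  89.  -0.  54. -17.]
[ 554.1 -115.3  145.     5.1] -> [ 93.   5. -67.] [-0.6 -0.   0.2] rows 1.8
[ 554.1 -115.3   73.     5.1] -> [ 92.  77. -68.] [-0.6 -0.   0.2] rows 1.2
```

View pics/c6.png

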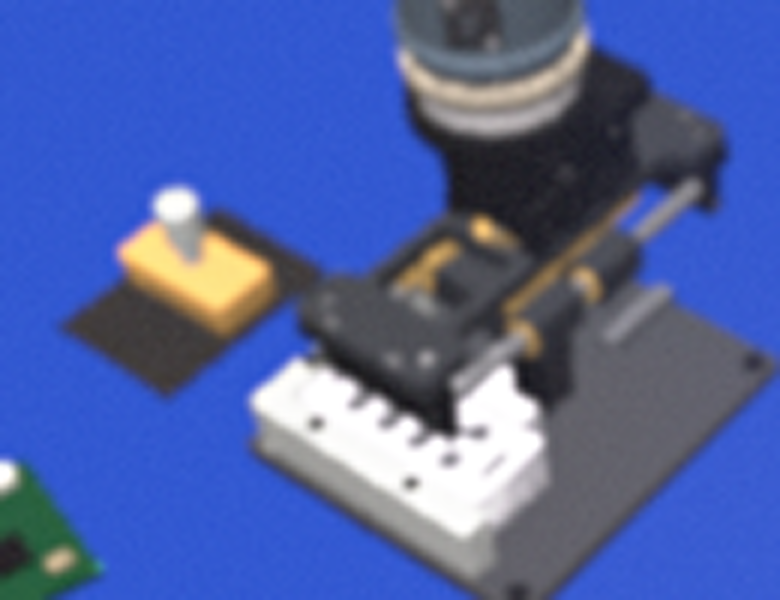

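>>> {"fn": "jog_arm", "kwargs": {
  "motion": [50,0,-35,0,0,0,93,2,-67,0,0,0,93,2,-67,0,0,0,93,2,-67,0,0,0,93,40,-67,0,0,0,93,77,-67,0,0,0,93,77,-67,0,0,0,93,77,-67,0,0,0],
  "gripper": 0.6
}}

```text
time_s: 49.65
position: [0.5534, -0.114, 0.0692]
tcp_rot: [[0.091, 0.005, 0.996], [-0.996, -0.002, 0.091], [0.002, -1.0, 0.005]]
force: [1.7, 0.1, 4.4]
opening: 0.597
```

>>> {"fn": "jog_arm", "kwargs": {
  "motion": [0,0,0,0,0,0,0,0,0,0,0,0,0,0,0,0,0,0,0,0,0,0,0,0],
  "gripper": 0
}}

```text
time_s: 50.15
position: [0.5486, -0.1138, 0.0681]
tcp_rot: [[0.091, -0.005, 0.996], [-0.996, 0.001, 0.091], [-0.001, -1.0, -0.005]]
force: [-2.0, -1.4, 6.5]
opening: 0.245
```

```bash
python3 - <<'E'
from h import *
plan(); s=bot.read_state(); print(w2c(s['position'][:2]*1000))
E
```

```text
t 50.15 p [ 548.6 -113.8   68.1] F [-2.  -1.4  6.5] op 0.245 q [-23.  40.  99.  -0.  41. -28.]
[-96.31754203  67.07313172]
```

>>> {"fn": "jog_arm", "kwargs": {
  "motion": [0,-3,0,0,0,0,0,-3,2,0,0,0,0,-3,4,0,0,0,0,-3,6,0,0,0,0,-3,8,0,0,0,0,-3,8,0,0,0]
}}

```text
time_s: 50.9
position: [0.5548, -0.1131, 0.0685]
tcp_rot: [[0.089, -0.009, 0.996], [-0.996, 0.003, 0.089], [-0.004, -1.0, -0.009]]
force: [-2.9, -4.6, -25.6]
opening: 0.251
```

```bash
python3 - <<'E'
from h import *
plan(); s=bot.read_state(); print(w2c(s['position'][:2]*1000))
E
```

```text
t 50.9 p [ 554.8 -113.1   68.5] F [ -2.9  -4.6 -25.6] op 0.251 q [-23.  41.  98.  -0.  42. -28.]
[-90.12209291  67.15626221]
```

>>> {"fn": "jog_arm", "kwargs": {
  "motion": [0,2,0,0,0,0,0,2,2,0,0,0,0,2,3,0,0,0,0,2,3,0,0,0]
}}

```text
time_s: 51.4
position: [0.5549, -0.1131, 0.0683]
tcp_rot: [[0.091, -0.015, 0.996], [-0.996, 0.003, 0.091], [-0.004, -1.0, -0.015]]
force: [-13.2, -6.6, -10.1]
opening: 0.242
```

```bash
python3 - <<'E'
from h import *
plan(); s=bot.read_state(); print(w2c(s['position'][:2]*1000))
E
```

```text
t 51.4 p [ 554.9 -113.1   68.3] F [-13.2  -6.6 -10.1] op 0.242 q [-23.  41.  97.  -0.  43. -28.]
[-90.01316972  67.20518248]
```

>>> {"fn": "jog_arm", "kwargs": {
  "motion": [0,0,2,0,0,0,0,0,4,0,0,0,0,0,4,0,0,0,0,0,4,0,0,0]
}}

```text
time_s: 51.9
position: [0.5551, -0.113, 0.0683]
tcp_rot: [[0.092, -0.023, 0.996], [-0.996, 0.003, 0.092], [-0.005, -1.0, -0.023]]
force: [-21.0, -10.7, -5.1]
opening: 0.24
```

```bash
python3 - <<'E'
from h import *
plan(); s=bot.read_state(); print(w2c(s['position'][:2]*1000))
E
```

```text
t 51.9 p [ 555.1 -113.    68.3] F [-21.  -10.7  -5.1] op 0.24 q [-23.  41.  97.  -1.  43. -28.]
[-89.82978422  67.21552806]
```

>>> {"fn": "jog_arm", "kwargs": {
  "motion": [0,0,-3,0,0,0,0,0,-5,0,0,0,0,0,-6,0,0,0,0,0,-6,0,0,0]
}}

```text
time_s: 52.4
position: [0.5548, -0.1131, 0.0684]
tcp_rot: [[0.09, -0.01, 0.996], [-0.996, 0.003, 0.09], [-0.003, -1.0, -0.01]]
force: [-9.0, -4.2, -13.6]
opening: 0.248
```

```bash
python3 - <<'E'
from h import *
plan(); s=bot.read_state(); print(w2c(s['position'][:2]*1000))
E
```

```text
t 52.4 p [ 554.8 -113.1   68.4] F [ -9.   -4.2 -13.6] op 0.248 q [-23.  41.  98.  -0.  42. -28.]
[-90.10303538  67.13953075]
```

Still pressing lightly towards the fence. Releasing here and lifting.

>>> {"fn": "jog_arm", "kwargs": {
  "motion": [0,0,-1,0,0,0,0,0,-1,0,0,0,0,0,-1,0,0,0,0,-40,-1,0,0,0,0,-90,-1,0,0,0,0,-90,-60,0,0,0,0,-90,-90,0,0,0,0,-90,-90,0,0,0],
  "gripper": 0.6
}}

```text
time_s: 53.4
position: [0.4689, -0.1218, 0.1608]
tcp_rot: [[0.087, 0.002, 0.996], [-0.996, -0.0, 0.087], [0.001, -1.0, 0.002]]
force: [0.4, -0.1, 0.4]
opening: 0.602
```

```bash
python3 - <<'E'
from h import *
plan()
p,d=cap("scene","c7"); c=cv2.resize(p[130:210,130:230],None,fx=8,fy=8,interpolation=cv2.INTER_CUBIC); cv2.imwrite(f"pics/c7.png",c[:,:,::-1])
p,d=cap("top","c7"); c=cv2.resize(p[130:215,270:380],None,fx=7,fy=7,interpolation=cv2.INTER_CUBIC); cv2.imwrite(f"pics/c7t.png",c[:,:,::-1])
E
```

```text
t 53.4 p [ 468.9 -121.8  160.8] F [ 0.4 -0.1  0.4] op 0.602 q [-28.  27. 107.   0.  46. -33.]
```

View pics/c7.png

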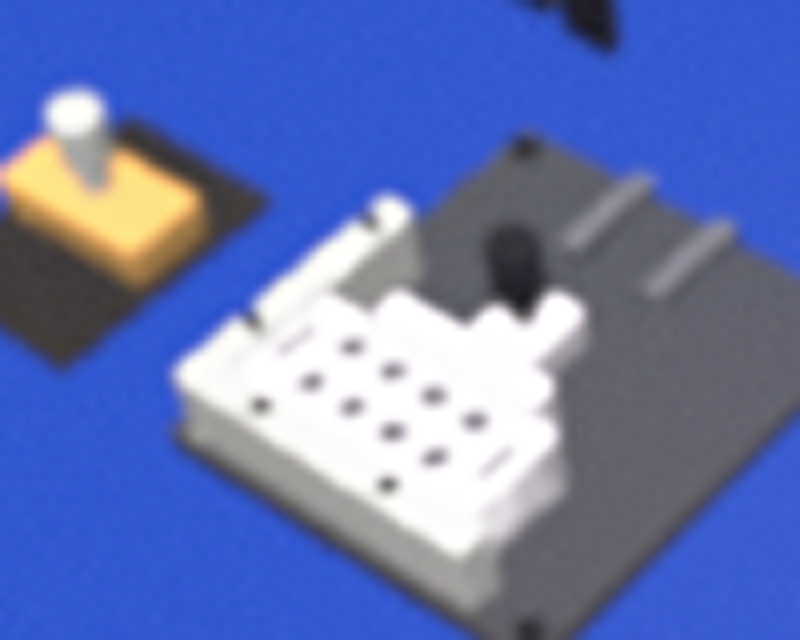

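View pics/c7t.png

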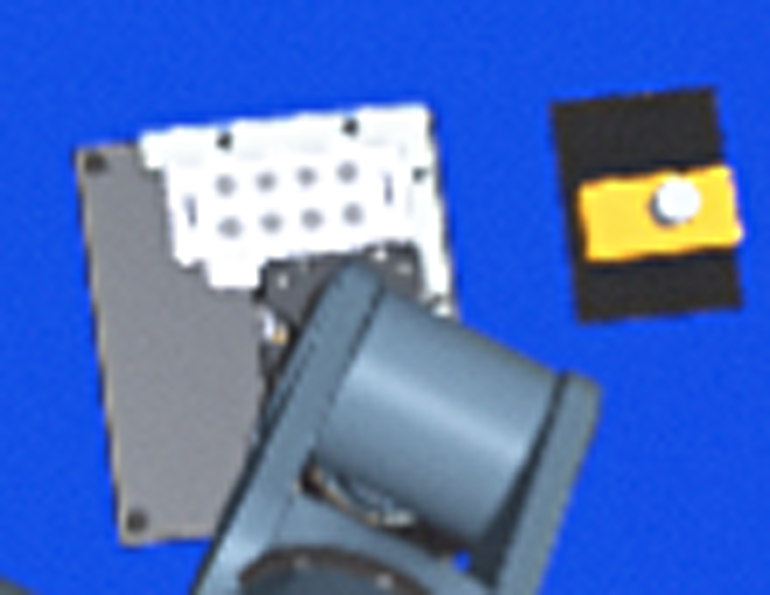

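The stack looks flush, with no gap at the fence or the jaw. I'll give it one more confirming tap at the open end with the jaw shut.

```bash
python3 - <<'E'
from h import *
w=c2w(-27,160)
plan((*w,160,5.1),(*w,50,5.1),(*w,36,5.1))
E
```

```text
t 53.5 p [ 471.9 -122.8  160.7] F [ 0.4  0.2 -0.1] op 0.602 q [-28.  27. 106.   0.  46. -33.]
[609.4 -15.  160.    5.1] -> [-95.   1. 146.] [-0.3 -0.   0.1] rows 2.8
[609.4 -15.   50.    5.1] -> [-95. 111. 146.] [-0.3 -0.   0.1] rows 1.8
[609.4 -15.   36.    5.1] -> [-95. 125. 146.] [-0.3 -0.   0.1] rows 0.2
```

>>> {"fn": "jog_arm", "kwargs": {
  "motion": [-32,0,50,0,0,0,-64,0,100,0,0,0,-95,0,146,0,0,0,-95,0,146,0,0,0,-95,50,146,0,0,0,-95,105,146,0,0,0,-95,105,146,0,0,0,-95,105,146,0,0,0,-95,105,146,0,0,0],
  "gripper": 0
}}

```text
time_s: 54.62
position: [0.6089, -0.0149, 0.0575]
tcp_rot: [[0.089, 0.006, 0.996], [-0.996, -0.001, 0.089], [0.002, -1.0, 0.006]]
force: [0.3, 0.5, 0.4]
opening: 0.003
```

```bash
python3 - <<'E'
from h import *
w=c2w(-27,160); s=bot.read_state(); print(w2c(s['position'][:2]*1000))
plan((*w,36,5.1),(*c2w(-27,133),36,5.1))
E
```

```text
[-27.49603608 160.17506184]
t 54.62 p [608.9 -14.9  57.5] F [0.3 0.5 0.4] op 0.003 q [-12.  44.  92.   0.  44. -17.]
[609.4 -15.   36.    5.1] -> [ 0. 22.  0.] [-0.3 -0.   0.1] rows 0.3
[611.8 -41.9  36.    5.1] -> [27. 22.  0.] [-0.3 -0.   0.1] rows 0.4
```

>>> {"fn": "jog_arm", "kwargs": {
  "motion": [0,12,0,0,0,0,0,21,0,0,0,0,0,21,0,0,0,0,10,21,0,0,0,0,20,21,0,0,0,0,26,21,0,0,0,0,26,21,0,0,0,0]
}}

```text
time_s: 55.5
position: [0.609, -0.0394, 0.0344]
tcp_rot: [[0.088, 0.0, 0.996], [-0.996, 0.002, 0.088], [-0.002, -1.0, 0.0]]
force: [0.0, 2.7, 8.1]
opening: 0.006
```

>>> {"fn": "jog_arm", "kwargs": {
  "motion": [2,0,0,0,0,0,4,0,0,0,0,0,4,0,0,0,0,0]
}}

```text
time_s: 55.88
position: [0.6093, -0.0425, 0.0344]
tcp_rot: [[0.088, -0.0, 0.996], [-0.996, 0.002, 0.088], [-0.002, -1.0, 0.0]]
force: [-0.5, 5.1, 7.8]
opening: 0.003
```

>>> {"fn": "jog_arm", "kwargs": {
  "motion": [2,0,0,0,0,0,4,0,0,0,0,0,5,0,0,0,0,0,5,0,0,0,0,0]
}}

```text
time_s: 56.38
position: [0.6093, -0.0439, 0.0344]
tcp_rot: [[0.087, -0.001, 0.996], [-0.996, 0.007, 0.087], [-0.007, -1.0, -0.0]]
force: [0.3, 15.7, 9.0]
opening: 0.005
```

```bash
python3 - <<'E'
from h import *
s=bot.read_state(); print(w2c(s['position'][:2]*1000)); plan()
E
```

```text
[-29.63348078 131.21750557]
t 56.38 p [609.3 -43.9  34.4] F [ 0.3 15.7  9. ] op 0.005 q [-15.  46.  92.   1.  43. -20.]
```

It stops at the same place, y = 131.2 mm, under 16 N, so the stack is against the end stop. One firmer press, then on to the weight.

>>> {"fn": "jog_arm", "kwargs": {
  "motion": [2,0,0,0,0,0,3,0,0,0,0,0,3,0,0,0,0,0]
}}

```text
time_s: 56.75
position: [0.6093, -0.0441, 0.0345]
tcp_rot: [[0.086, -0.001, 0.996], [-0.996, 0.011, 0.086], [-0.011, -1.0, -0.0]]
force: [1.5, 23.7, 10.9]
opening: 0.005
```

>>> {"fn": "jog_arm", "kwargs": {
  "motion": [-15,0,0,0,0,0,-30,0,0,0,0,0,-30,-50,0,0,0,0,-30,-120,0,0,0,0,-30,-120,0,0,0,0,-30,-120,0,0,0,0]
}}

```text
time_s: 57.5
position: [0.6071, -0.0221, 0.1535]
tcp_rot: [[0.089, -0.0, 0.996], [-0.996, 0.0, 0.089], [-0.0, -1.0, -0.0]]
force: [0.3, -1.1, -1.2]
opening: 0.007
```

```bash
python3 - <<'E'
from h import *
for n,b in(("scene",(120,110,230,210)),("top",(275,130,385,215))):
    p,d=cap(n,"d1"); x0,y0,x1,y1=b
    c=cv2.resize(p[y0:y1,x0:x1],None,fx=6,fy=6,interpolation=cv2.INTER_CUBIC); cv2.imwrite(f"pics/d1_{n}.png",c[:,:,::-1])
plan()
E
```

```text
t 57.6 p [605.9 -22.  151.6] F [-0.2  1.2  0.1] op 0.008 q [-13.  35.  89.   0.  55. -18.]
```

View pics/d1_scene.png

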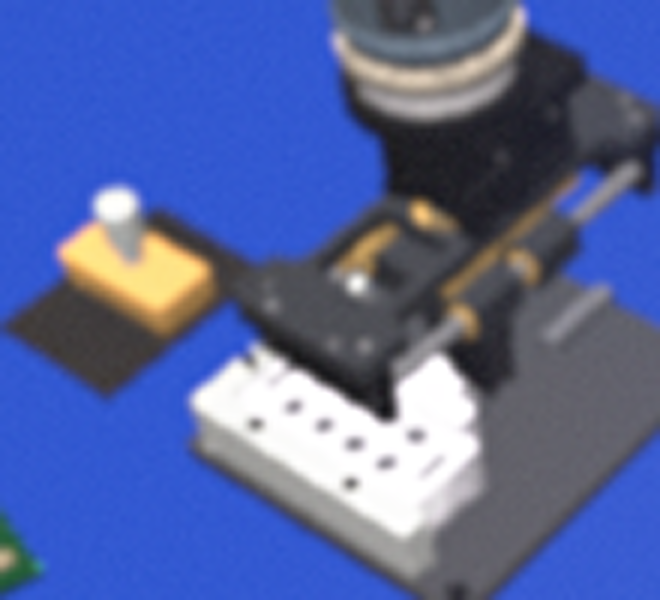

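View pics/d1_top.png

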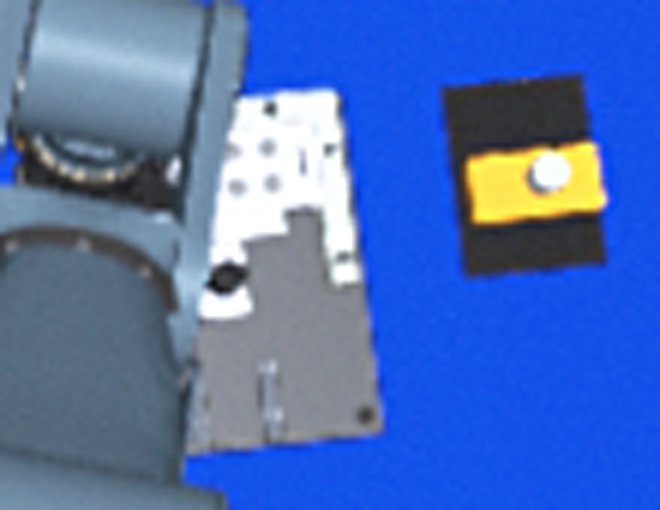

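```bash
python3 - <<'E'
from h import *
f=lambda X,o:(np.array(X,float)+.5)/6-.5+o
k1=to_plane("top",f((550,171),(275,130)),.067)[0]*1000
k2=to_plane("scene",f((116,205),(120,110)),.067)[0]*1000
b=[to_plane("top",f(c,(275,130)),.025)[0]*1000 for c in((465,155),(601,140),(608,208),(472,223))]
print(k1,k2,np.mean(b,0)); d=b[1]-b[0]; d2=b[2]-b[3]; print(np.degrees(np.arctan2(d[1],d[0])),np.degrees(np.arctan2(d2[1],d2[0])))
k=(k1+k2)/2
plan((*k,165,-84.9),(*k,110,-84.9))
E
```

```text
[ 612.30962742 -309.44445296] [ 612.89433668 -309.50160127] [ 612.84840345 -310.42835841]
-84.4868999885829 -84.58398675255492
t 57.6 p [605.9 -22.  151.6] F [-0.2  1.2  0.1] op 0.008 q [-13.  35.  89.   0.  55. -18.]
[ 612.6 -309.5  165.   -84.9] -> [287. -14. -19.] [ 0.2 90.   0.1] rows 8.4
[ 612.6 -309.5  110.   -84.9] -> [287.  41. -19.] [ 0.2 90.   0.1] rows 0.9
```

>>> {"fn": "jog_arm", "kwargs": {
  "motion": [35,-14,-2,0,10,0,70,-14,-5,0,20,0,105,-14,-7,0,30,0,140,-14,-9,0,40,0,175,-14,-12,0,50,0,210,-14,-14,0,60,0,245,-14,-16,0,70,0,280,-14,-19,0,80,0,287,-14,-19,0,90,0,287,-14,-19,0,90,0,287,41,-19,0,90,0,287,41,-19,0,90,0,287,41,-19,0,90,0,287,41,-19,0,90,0],
  "gripper": 0.65
}}

```text
time_s: 59.35
position: [0.6153, -0.3103, 0.1147]
tcp_rot: [[-0.996, 0.003, 0.09], [-0.09, -0.002, -0.996], [-0.003, -1.0, 0.002]]
force: [0.6, -0.7, 0.1]
opening: 0.647
```

```bash
python3 - <<'E'
from h import *
plan((612.6,-309.5,53,-84.7))
p,d=cap("scene","d2"); c=cv2.resize(p[90:190,100:220],None,fx=6,fy=6,interpolation=cv2.INTER_CUBIC); cv2.imwrite(f"pics/d2.png",c[:,:,::-1])
E
```

```text
t 59.35 p [ 615.3 -310.3  114.7] F [ 0.6 -0.7  0.1] op 0.647 q [-36.  44.  78.   0.  58.  49.]
[ 612.6 -309.5   53.   -84.7] -> [ 3. 62. -1.] [-0.1 -0.1 -0.2] rows 1.0
```

View pics/d2.png

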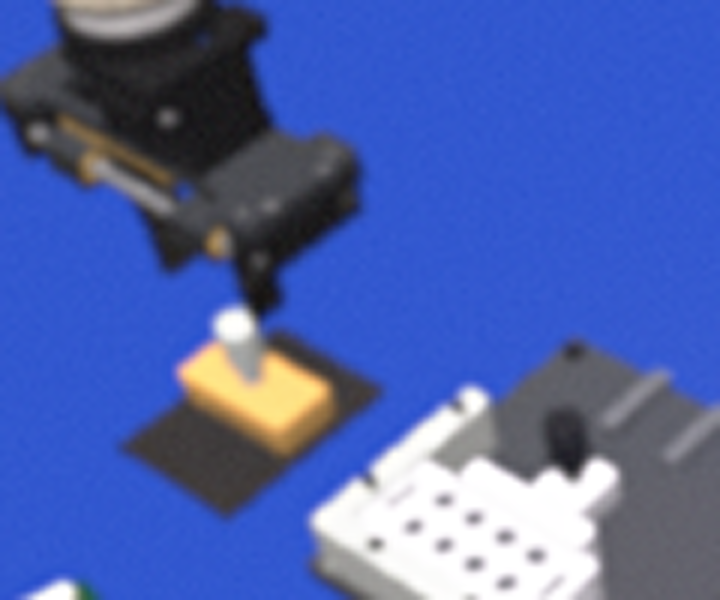

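>>> {"fn": "jog_arm", "kwargs": {
  "motion": [2,30,-1,0,0,0,2,55,-1,0,0,0,2,62,-1,0,0,0,2,62,-1,0,0,0,2,62,-1,0,0,0]
}}

```text
time_s: 60.02
position: [0.6129, -0.3097, 0.0521]
tcp_rot: [[-0.996, 0.002, 0.089], [-0.089, -0.002, -0.996], [-0.002, -1.0, 0.002]]
force: [0.1, -0.4, 1.1]
opening: 0.65
```

>>> {"fn": "jog_arm", "kwargs": {
  "motion": [0,0,0,0,0,0,0,0,0,0,0,0,0,0,0,0,0,0,0,0,0,0,0,0,0,0,0,0,0,0],
  "gripper": 0
}}

```text
time_s: 60.65
position: [0.6122, -0.3097, 0.0506]
tcp_rot: [[-0.996, 0.001, 0.089], [-0.089, -0.001, -0.996], [-0.001, -1.0, 0.001]]
force: [-0.7, -1.1, -0.2]
opening: 0.242
```

>>> {"fn": "jog_arm", "kwargs": {
  "motion": [0,-20,0,0,0,0,0,-50,0,0,0,0,0,-90,0,0,0,0,0,-110,0,0,0,0,0,-110,0,0,0,0,0,-110,0,0,0,0]
}}

```text
time_s: 61.4
position: [0.6108, -0.3081, 0.1589]
tcp_rot: [[-0.996, -0.003, 0.089], [-0.089, 0.002, -0.996], [0.003, -1.0, -0.002]]
force: [-0.9, 0.7, -5.2]
opening: 0.242
```

```bash
python3 - <<'E'
from h import *
w=c2w(-25,61)
plan((*w,165,-84.9),(*w,115,-84.9),(*w,94,-84.9))
p,d=cap("scene","d3"); c=cv2.resize(p[70:190,100:220],None,fx=5,fy=5,interpolation=cv2.INTER_CUBIC); cv2.imwrite(f"pics/d3.png",c[:,:,::-1])
E
```

```text
t 61.4 p [ 610.8 -308.1  158.9] F [-0.9  0.7 -5.2] op 0.242 q [-36.  40.  77.   0.  63.  49.]
[ 620.2 -113.5  165.   -84.9] -> [ -27.   -6. -193.] [0.1 0.  0.2] rows 3.1
[ 620.2 -113.5  115.   -84.9] -> [ -27.   44. -193.] [0.1 0.  0.2] rows 0.8
[ 620.2 -113.5   94.   -84.9] -> [ -27.   65. -193.] [0.1 0.  0.2] rows 0.3
```

View pics/d3.png

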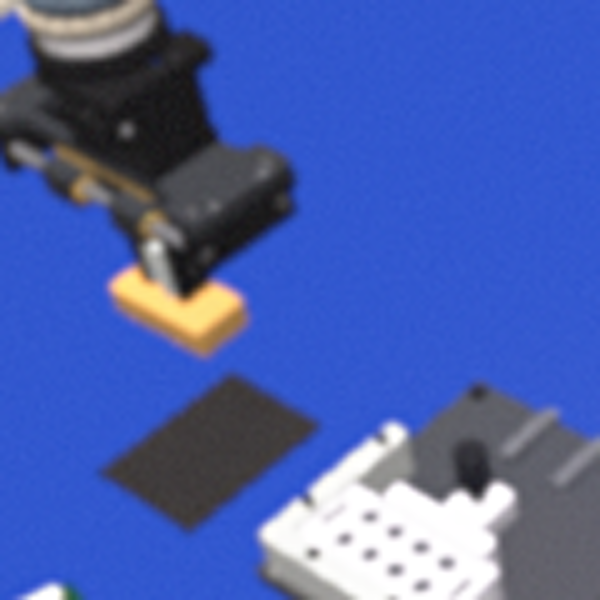

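>>> {"fn": "jog_arm", "kwargs": {
  "motion": [-7,-6,-50,0,0,0,-14,-6,-100,0,0,0,-20,-6,-150,0,0,0,-27,-6,-193,0,0,0,-27,-6,-193,0,0,0,-27,20,-193,0,0,0,-27,40,-193,0,0,0,-27,44,-193,0,0,0,-27,44,-193,0,0,0,-27,44,-193,0,0,0]
}}

```text
time_s: 62.7
position: [0.6224, -0.115, 0.1173]
tcp_rot: [[-0.996, 0.002, 0.088], [-0.088, -0.001, -0.996], [-0.002, -1.0, 0.001]]
force: [0.6, -0.1, -4.4]
opening: 0.239
```

```bash
python3 - <<'E'
from h import *
w=c2w(-25,61)
plan((*w,94,-84.9)); s=bot.read_state(); print(w2c(s['position'][:2]*1000))
for n,b in(("scene",(130,100,240,210)),("top",(275,130,385,215))):
    p,d=cap(n,"d4"); x0,y0,x1,y1=b
    c=cv2.resize(p[y0:y1,x0:x1],None,fx=5,fy=5,interpolation=cv2.INTER_CUBIC); cv2.imwrite(f"pics/d4_{n}.png",c[:,:,::-1])
E
```

```text
t 62.7 p [ 622.4 -115.   117.3] F [ 0.6 -0.1 -4.4] op 0.239 q [-21.  40.  87.  -0.  53.  64.]
[ 620.2 -113.5   94.   -84.9] -> [ 2. 23. -2.] [-0.  -0.  -0.1] rows 0.4
[-22.95304479  59.32484354]
```

View pics/d4_scene.png

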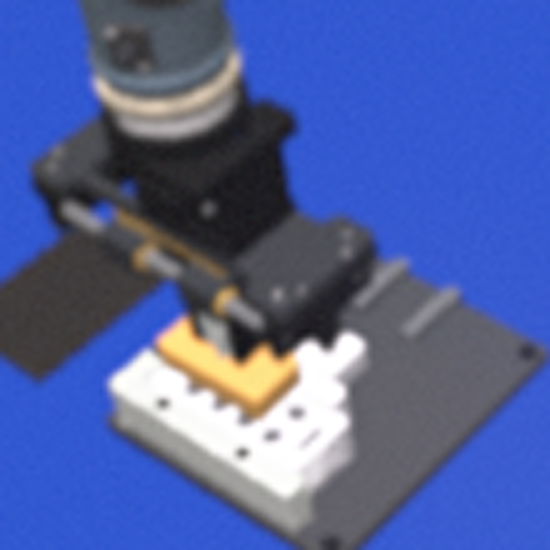

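View pics/d4_top.png

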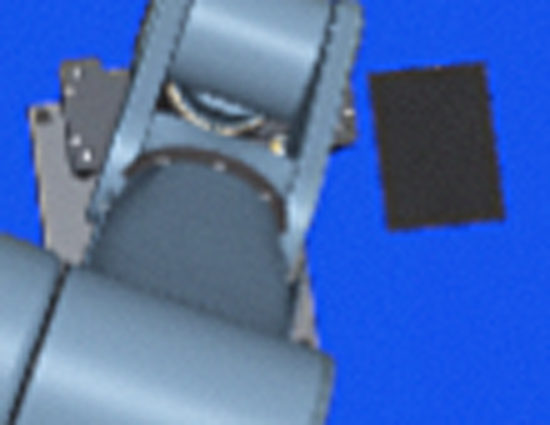

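```bash
python3 - <<'E'
from h import *
f=lambda X,o:(np.array(X,float)+.5)/5-.5+o
for c in((157,345),(250,403),(300,368)): print(c, w2c(to_plane("scene",f(c,(130,100)),.0917)[0]*1000))
# stack top corners z=44 and fence
for c in((350,425),(301,497)): print("stk/fence", w2c(to_plane("scene",f(c,(130,100)),.045)[0]*1000))
E
```

```text
(157, 345) [-1.09349172 22.97337476]
(250, 403) [-0.47228579 97.87882154]
(300, 368) [-36.92318166 102.77105403]
stk/fence [-48.25080312 124.26579195]
stk/fence [  9.12057252 137.30216487]
```

>>> {"fn": "jog_arm", "kwargs": {
  "motion": [3,0,0,0,0,0,3,10,0,0,0,0,3,18,0,0,0,0,3,22,0,0,0,0,3,22,0,0,0,0,3,22,0,0,0,0]
}}

```text
time_s: 63.55
position: [0.6189, -0.1147, 0.0946]
tcp_rot: [[-0.996, 0.0, 0.089], [-0.089, -0.0, -0.996], [-0.0, -1.0, 0.0]]
force: [-0.8, 0.2, -4.9]
opening: 0.242
```

```bash
python3 - <<'E'
from h import *
w=c2w(-25,61)
plan((*w,92,-84.9)); s=bot.read_state(); print(w2c(s['position'][:2]*1000))
for n,b in(("scene",(140,130,240,210)),):
    p,d=cap(n,"d5"); x0,y0,x1,y1=b
    c=cv2.resize(p[y0:y1,x0:x1],None,fx=8,fy=8,interpolation=cv2.INTER_CUBIC); cv2.imwrite(f"pics/d5_{n}.png",c[:,:,::-1])
E
```

```text
t 63.55 p [ 618.9 -114.7   94.6] F [-0.8  0.2 -4.9] op 0.242 q [-21.  41.  88.   0.  51.  64.]
[ 620.2 -113.5   92.   -84.9] -> [-1.  3. -1.] [-0. -0. -0.] rows 0.1
[-26.34956375  59.84039778]
```

View pics/d5_scene.png

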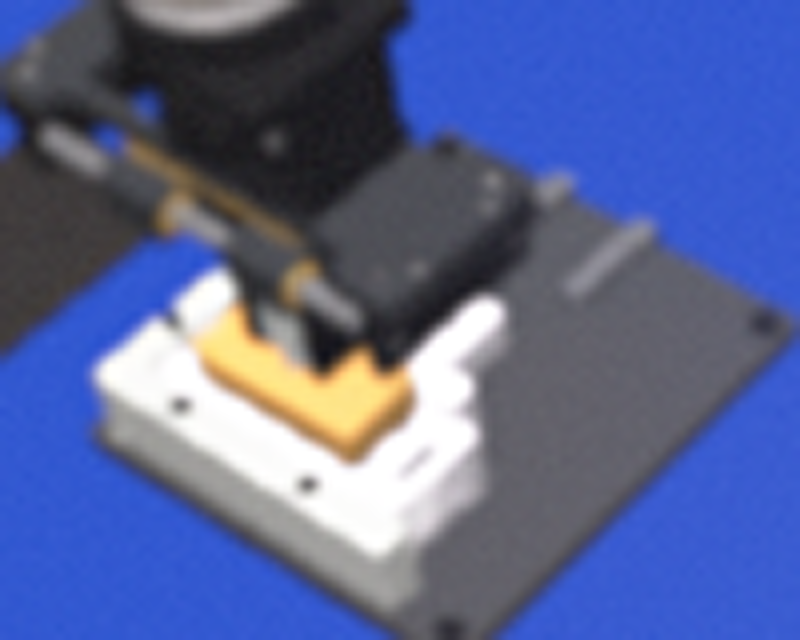

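>>> {"fn": "jog_arm", "kwargs": {
  "motion": [0,1,0,0,0,0,0,2,0,0,0,0,0,2,0,0,0,0]
}}

```text
time_s: 63.98
position: [0.6186, -0.1146, 0.0925]
tcp_rot: [[-0.996, -0.0, 0.089], [-0.089, 0.0, -0.996], [0.0, -1.0, -0.0]]
force: [-0.5, -0.7, -5.0]
opening: 0.243
```

>>> {"fn": "jog_arm", "kwargs": {
  "motion": [0,1,0,0,0,0,0,1,0,0,0,0]
}}

```text
time_s: 64.22
position: [0.6188, -0.1147, 0.0916]
tcp_rot: [[-0.996, 0.0, 0.089], [-0.089, -0.0, -0.996], [-0.0, -1.0, 0.0]]
force: [0.5, -1.4, -4.3]
opening: 0.242
```

>>> {"fn": "jog_arm", "kwargs": {
  "motion": [0,1,0,0,0,0,0,1,0,0,0,0]
}}

```text
time_s: 64.47
position: [0.6188, -0.1147, 0.0916]
tcp_rot: [[-0.996, 0.001, 0.089], [-0.089, -0.0, -0.996], [-0.001, -1.0, 0.0]]
force: [-2.7, 1.2, 4.2]
opening: 0.241
```

>>> {"fn": "jog_arm", "kwargs": {
  "motion": [0,0,0,0,0,0,0,0,0,0,0,0]
}}

```text
time_s: 64.72
position: [0.6189, -0.1147, 0.0915]
tcp_rot: [[-0.996, 0.001, 0.089], [-0.089, -0.0, -0.996], [-0.001, -1.0, 0.0]]
force: [-2.6, 1.6, 6.2]
opening: 0.245
```

Contact comes exactly where expected, at TCP 91.5 mm. Releasing, then retreating up and out of view.

>>> {"fn": "jog_arm", "kwargs": {
  "motion": [0,0,0,0,0,0,0,0,0,0,0,0,0,0,0,0,0,0,0,0,0,0,0,0,0,-25,0,0,0,0,0,-60,0,0,0,0,0,-120,0,0,0,0,0,-120,60,0,0,0,0,-120,120,0,0,0,0,-120,180,0,0,0,0,-120,240,0,0,0,0,-120,280,0,0,0,0,-120,280,0,0,0,0,-120,280,0,0,0],
  "gripper": 0.6
}}

```text
time_s: 66.47
position: [0.6432, -0.3928, 0.2099]
tcp_rot: [[-0.996, -0.001, 0.089], [-0.089, 0.002, -0.996], [0.001, -1.0, -0.002]]
force: [-0.2, 0.7, -1.1]
opening: 0.602
```

```bash
python3 - <<'E'
from h import *
plan()
for n,b in(("scene",(130,120,240,210)),("top",(275,130,385,215))):
    p,d=cap(n,"e1"); x0,y0,x1,y1=b
    c=cv2.resize(p[y0:y1,x0:x1],None,fx=7,fy=6.6 and 7,interpolation=cv2.INTER_CUBIC)[:590]; cv2.imwrite(f"pics/e1_{n}.png",c[:,:,::-1])
E
```

```text
t 66.47 p [ 643.2 -392.8  209.9] F [-0.2  0.7 -1.1] op 0.602 q [-40.  43.  63.   0.  75.  45.]
```

View pics/e1_scene.png

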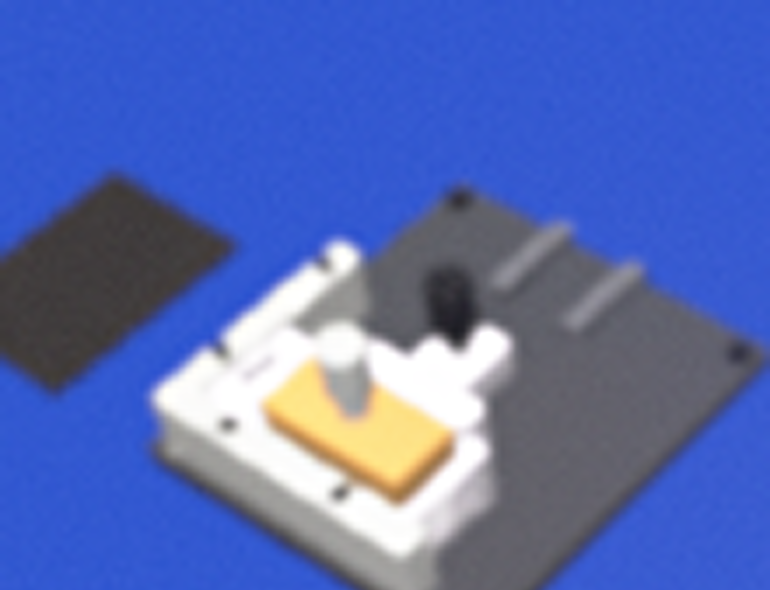

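View pics/e1_top.png

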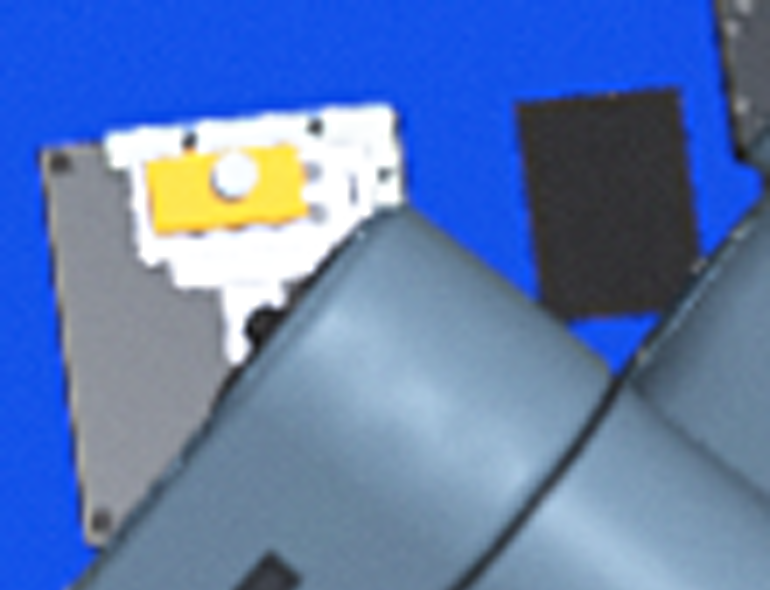

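The weight seems to have shifted in +y since release. Measuring it.

```bash
python3 - <<'E'
from h import *
f=lambda X,o:(np.array(X,float)+.5)/7-.5+o
T=(275,130);S=(130,120)
p=lambda nm,n,c,o,z: print(nm,np.round(w2c(to_plane(n,f(c,o),z)[0]*1000),1))
p("knob top","top",(235,174),T,.108); p("knob scene","scene",(342,345),S,.108)
for c in((147,165),(300,147),(307,217),(156,235)): p("bar","top",c,T,.066)
for c in((265,405),(397,492),(455,440)): p("bar s","scene",c,S,.066)
p("stack left end front","top",(147,266),T,.044); p("slot centre (y~12?)","top",(352,187),T,.044)
p("fence left back","top",(105,133),T,.048)
p("stack corner s","scene",(489,450),S,.044)
p("slot s","scene",(259,367),S,.044)
E
```

```text
knob top [-22.3  76.5]
knob scene [-20.9  77.4]
bar [ -6.2 115.4]
bar [-5.2 36.9]
bar [-41.2  37.7]
bar [-42.3 115. ]
bar s [-1.1 42.8]
bar s [  1.  120.1]
bar s [-33.9 120.5]
stack left end front [-54.5 119.4]
slot centre (y~12?) [-24.9   9.7]
fence left back [ 15.6 133.2]
stack corner s [-50.7 121.3]
slot s [-27.   8.]
```

The weight's knob is at x ≈ -22 mm, y ≈ 77 mm, probably from the announced knock. That is inside the allowed ±15 / ±25 mm of the middle (y from 35 to 85 mm). The top carrier's slot is at the same pixel as before, column 325, so the stack did not move. I'd rather have more margin than the remaining 8 mm, but first I'll check that things are at rest and the jaw is shut, with the arm moved out of the top view.

>>> {"fn": "jog_arm", "kwargs": {
  "motion": [40,0,40,0,0,0,80,0,80,0,0,0,120,0,120,0,0,0,150,0,150,0,0,0,180,0,180,0,0,0,180,0,180,0,0,0,180,0,180,0,0,0]
}}

```text
time_s: 67.45
position: [0.4812, -0.5873, 0.2107]
tcp_rot: [[-0.996, 0.0, 0.09], [-0.09, 0.001, -0.996], [-0.0, -1.0, -0.001]]
force: [0.9, 0.9, -0.1]
opening: 0.6
```

```bash
python3 - <<'E'
from h import *
plan()
for n,b in(("scene",(130,120,240,205)),("top",(275,130,385,215))):
    p,d=cap(n,"e2"); x0,y0,x1,y1=b
    c=cv2.resize(p[y0:y1,x0:x1],None,fx=7,fy=7,interpolation=cv2.INTER_CUBIC); cv2.imwrite(f"pics/e2_{n}.png",c[:,:,::-1])
E
```

```text
t 67.45 p [ 481.2 -587.3  210.7] F [ 0.9  0.9 -0.1] op 0.6 q [-59.  43.  62.   0.  75.  26.]
```

View pics/e2_top.png

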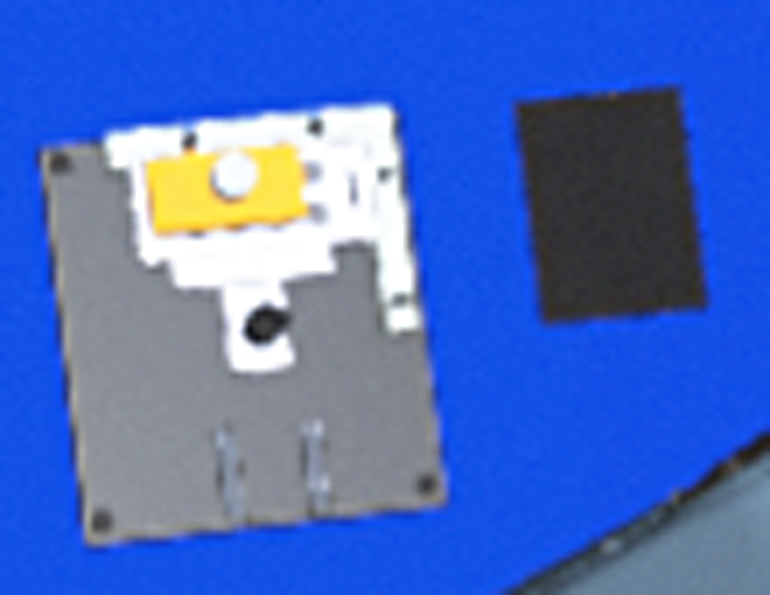

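View pics/e2_scene.png

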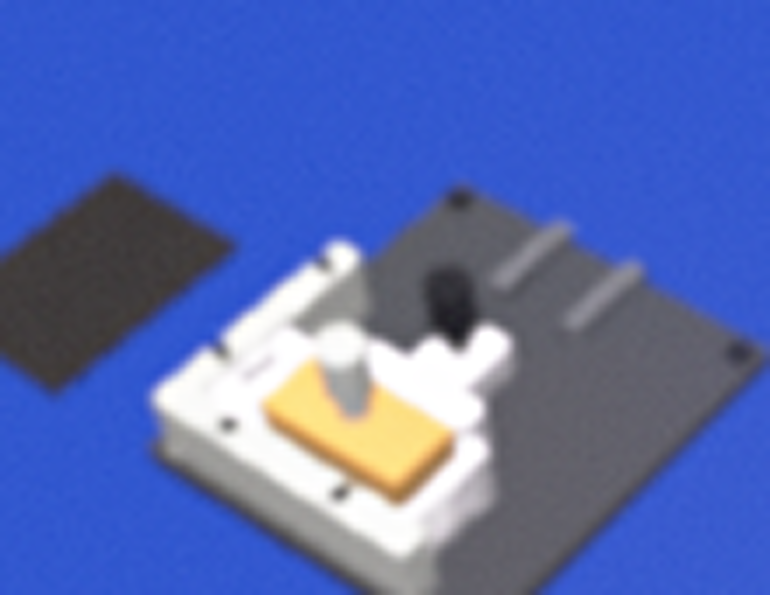

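```bash
python3 - <<'E'
from h import *
a=ld("scene","d3")[0]; b=ld("scene","e2")[0]
D=cv2.absdiff(cv2.GaussianBlur(a,(3,3),0),cv2.GaussianBlur(b,(3,3),0)).max(2)
x0,y0,x1,y1=130,120,240,205
s=D[y0:y1,x0:x1]; m=(s>25).astype(np.uint8)
n,l,st,ce=cv2.connectedComponentsWithStats(m)
for i in range(1,n):
    if st[i,4]>3: print(st[i])
c=cv2.resize(np.hstack([s,np.zeros_like(s)])[:, :110],None,fx=7,fy=7,interpolation=cv2.INTER_NEAREST)*3
cv2.imwrite("pics/diff.png",c)
f=lambda X,o:(np.array(X,float)+.5)/7-.5+o
for nm,n,c,o,z in(("jawknob top","top",(266,322),(275,130),.078),("jawknob sc","scene",(448,278),(130,120),.078),("knob","top",(235,175),(275,130),.108)):
    print(nm,np.round(w2c(to_plane(n,f(c,o),z)[0]*1000),1))
p=b
P=to_plane
E
```

```text
[  0   0  21  22 370]
[45 46  4  3  9]
[ 37  51  29  22 391]
jawknob top [-93.6  66.3]
jawknob sc [-94.2  64.3]
knob [-22.8  76.5]
```

View pics/diff.png

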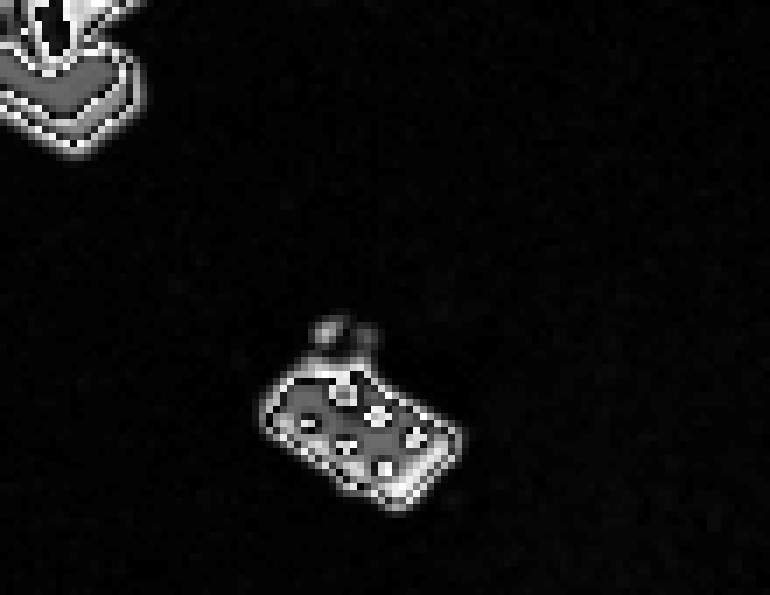

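The difference image shows that only the weight changed; stack and jaw are unchanged since the tap. To check the jaw value, I'll compare the fully-back view with the present one.

```bash
python3 - <<'E'
from h import *
def track(n,A,B,box,reg,z):
    a=cv2.cvtColor(A,cv2.COLOR_RGB2GRAY);b=cv2.cvtColor(B,cv2.COLOR_RGB2GRAY); up=8
    x0,y0,x1,y1=box;X0,Y0,X1,Y1=reg
    t=cv2.resize(a[y0:y1,x0:x1],None,fx=up,fy=up,interpolation=cv2.INTER_CUBIC)
    r=cv2.resize(b[Y0:Y1,X0:X1],None,fx=up,fy=up,interpolation=cv2.INTER_CUBIC)
    m=cv2.matchTemplate(r,t,cv2.TM_CCOEFF_NORMED); _,v,_,l=cv2.minMaxLoc(m)
    d=np.array([l[0]/up+X0-x0,l[1]/up+Y0-y0]); c=np.array([(x0+x1)/2,(y0+y1)/2])
    w=to_plane(n,[c,c+d],z)*1000
    print(n,"score",round(v,3),"shift px",d,"travel in jig",np.round((w[1]-w[0])@RC,1))
e=ld("top","e2")[0]; ec=ld("scene","e2")[0]
a=ld("top","b4")[0]; q=ld("scene","b15")[0]
cv2.imwrite("pics/b4t.png",cv2.resize(a[130:215,275:385],None,fx=7,fy=7,interpolation=cv2.INTER_CUBIC)[:,:,::-1])
# knob patch in e2: top (313,176); scene (194,162)
track("top",e,a,(305,172,321,182),(300,168,330,212),.070)
track("scene",ec,q,(188,155,205,170),(185,125,240,170),.065)
E
```

```text
top score 0.935 shift px [ 2.625 22.375] travel in jig [-79.5   0.1]
scene score 0.964 shift px [ 16.5   -14.875] travel in jig [-79.8  -1.2]
```

View pics/b4t.png

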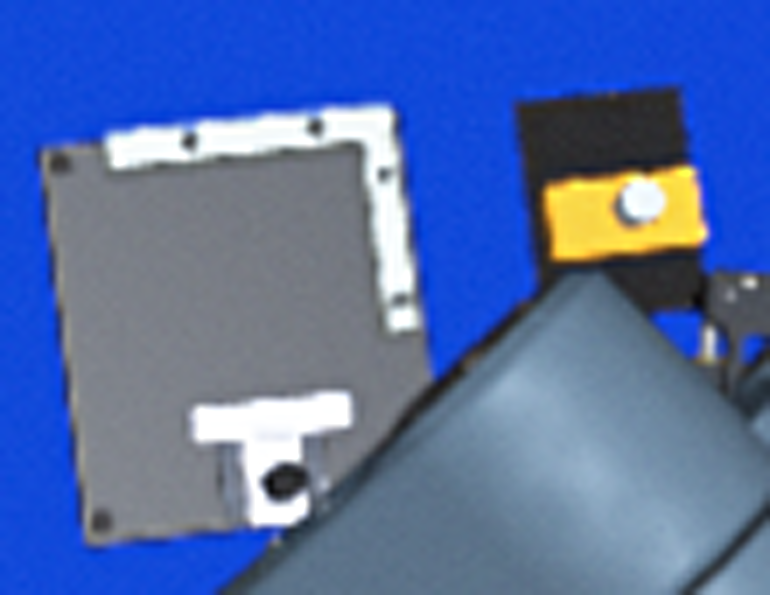

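The jaw travelled 79.5 to 79.8 mm in the two views, so it is shut. The weight reads the same in both views and is within limits, and lifting it again could disturb the stack, so I'm handing in as it stands.

```bash
python3 - <<'E'
from rig import bot
s=bot.read_state(); print(s['time_s'],s['force'])
print(bot.hand_in())
E
```

```text
67.55 [ 0.99596473  0.24103992 -0.66070553]
the job is handed in; nothing more can be done
None
```

I handed the job in at 67.6 s, with all four carriers stacked home in the jig, the jaw shut and the weight standing on top. The weight stands off-centre, but within the limits.

**What I did:** I moved the weight to the pad, drew the jaw back and stacked the four silver carriers, leaving the turquoise and brown ones alone. I slid the jaw in, pushed the stack against the end stop, pressed the jaw home, tapped the end again and set the weight on the stack.

**Last checks that agreed:**
- **Jaw:** it travelled 79.5 mm and 79.8 mm in the two views, about the 80 mm expected when shut.
- **End stop:** both pushes (about 24 N) stopped at the same place, and the stack's free end measured 119 to 121 mm, against 120 mm when home.
- **Stack:** a before/after image comparison showed only the weight had changed.
- **Weight:** upright and in line with the fence.
- **Jar:** never touched; it was standing when last seen, before the final jaw and weight moves.

**What disagreed or went wrong:**
- **Weight off-centre:** I released it at about y = 60 mm, but it then measured y ≈ 77 mm, x ≈ -22 mm. This was probably the announced knock. The limit is y = 85 mm, and I left it rather than risk shifting the stack.
- **Jaw knob:** picking its position by eye in the images read about 2 mm short of home. I trusted the travel measurement.
- **First grasp and first placing:** the first carrier grasp missed because it was too high. Its first placing touched something, probably the end stop. I corrected both.
- **Setting the weight on the pad:** it slipped about 8 mm in the grip and was pressed down with about 34 N.

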